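Gauge the cheese against the slicing board's flip stop

ROBOT

A 6-joint arm with a two-finger parallel gripper is mounted at the origin on the work surface. World frame = base frame: x ahead of the robot, y to its left, z up, the work surface at z = 0. Lengths are in m, angles in rad, forces in N, time in s.
With the tool pointing down it reaches from about 0.3 to 0.875 m from the base axis. Payload 6.4 kg.
Tool frame: the origin (TCP) lies at the very end of the fingers, on their centre line; the grasp point (between the pads) lies ctrl.pinch_z behind it (ctrl.pinch_z is the distance from the TCP to the grasp point, in m); y points along the fingers, z is the direction in which the jaws open and shut, and the axes are right-handed (so a half turn about y gives the same grasp; the last joint's range is limited). The gripper opens to 85 mm and grips with 20 to 120 N. Pads are 22 mm wide; open, the fingers measure 114 mm over their backs; the gripper's body (76 mm by 85 mm) begins 54 mm behind the grasp point. The pads swing forward as they close: fully open they stand 13 mm farther back than shut.
Start: joints at [1.082, 0.181, 1.607, -0, 1.354, -0.206], TCP at [0.16, 0.552, 0.231] pointing down, gripper open.
Joint ranges: [-2.99, 2.99], [-0.89, 2.07], [0.3, 2.58], [-1.14, 4.28], [0, 2.63], [-3.12, 3.12]. Speed limits (rad/s): [2.57, 2.57, 3.01, 3.14, 3.14, 3.14].

INTERFACE

Orientations are given as a unit quaternion [w, x, y, z].
In Python, from bench import ctrl gives the robot as it stands.
- The arm moves only by the shell command python3 -m pendant 'ROWS'. ROWS is JSON, one flat list of numbers, 7 for each row, row after row: the shift along the world's x, y, z in m, then the turn, a rotation vector about the world's x, y, z in degrees, then the finger opening in m, from 0 to 0.0854. In form: [tx, ty, tz, rx, ry, rz, hand, tx, ty, tz, rx, ry, rz, hand, ...]. A call has 1 to 12 rows; each row shifts and turns the commanded pose from where the row before left it; what a row does not reach is not made up. A row lasts 1/8 s, in which the tool goes at most 62.5 mm and 10.7 degrees, less where a joint would pass 70% of its speed; a pose out of reach is approached as far as the arm can. A call with a gripper value outside its range is refused whole. The fingers move at their own pace and stop on an object; the grip force is fixed at half the most. Time passes only in rows, so rows that do not move let the fingers close. It gives the time, the measured TCP pose, the force and the opening at its end, in the units of the state.
- ctrl.get_obs(): the state, without advancing time (a new reading comes with each control period).
- ctrl.camera(name): name is "side" or "top" or "wrist"; returns the picture (480x640x3 uint8, red, green, blue); there is no depth.
- ctrl.camera_info(name): a dict with "fx", "fy", "cx", "cy" (pixels), "origin" and "rotation" of the camera in the world; the wrist camera has in their place "tool_from_camera" (4x4, takes a point from camera to tool coordinates, whose origin is the TCP and whose axes are the tool frame's). Camera axes: x right, y down, z forward; pixel columns grow to the right and rows downward; lengths in m; the calibration is good to about 2 mm. A picture is of the moment at which its call begins: read the wrist's pose just before it. camera_info takes no time and is no camera call.
- ctrl.hand_in(): hands the job in, once; it reports no verdict.
Trained networks look in the newest picture that a camera, given by its name, has taken for a name from the list of things; names that differ only in an ending like _2 or _b are one class to them, and where a whole thing is asked for, a point or a joint stands for the part that bears it (a point fixed in the world has none). Each returns a list of dicts, best first, with "score" (0 to 1); they miss things now and then, are a little off and sometimes report something else, mostly with a low value. They report only what shows in the picture. A call takes as long as a camera call. They do not tell look-alikes from the thing itself.
- ctrl.silhouettes(target, camera): "mask" (480x640 bool, what is visible of it) and "bbox" ([left, top, right, bottom] in pixels, round what is visible of it).
The state is a dict: "time_s": time; "q": joint angles; "dq": joint speeds; "joint_efforts": joint torques, N m; "eef_pos": TCP position; "eef_rot": TCP orientation; "wrist_force": force on the tool from outside, world axes, zero at the start; "torque": the same for the moment, N m; "opening": opening from 0.0 (shut) to 1.0 (fully open).
Only numpy, scipy, OpenCV 4.12 (cv2) and the standard library are available. Lean on these libraries where they do the work, as an engineer would, in place of code of your own. Each camera call takes 0.05 s, during which the arm holds its last target.

TASK

Flip the slicing board's hinged stop fully down onto the fence, then bring the block of cheese flat against the fence and slide it along until its end bears firmly but gently on the stop; keep it pressed there for a moment, without bruising the cheese. Then flip the stop right back up to its rest, leaving the cheese lying exactly where it was gauged, ready to cut, and leave the other things on the worktop alone.

Things in the scene. Friction and masses are not known exactly. Their poses are not given: they have to be found in the camera images.
- corner (a point): Gauging corner: fixed point on the board's top where the fence's front face meets the plane of the lowered stop's face. x points square to the fence, away from the robot (fence at x 0 to 25 mm); y along the fence towards the stop (lowered stop's block: y 0 to 24, x -46 to -1, z 3 to 32 mm); z up. Seated, the cheese's centre is at x -25, y -75, z +25 mm. The place differs each time.
- stop_base: Steel flip stop: a fixed bracket behind the fence, 44 mm wide, 18 mm deep, its ears reaching 41 mm above the board's top, carrying the hinged steel leaf, 24 mm wide. Origin on the board's top in the plane of the fence's front face, 12 mm along +y from corner (middle of the leaf's width); axes as corner.
- stop_hinge (a point): Middle of the stop's hinge axis, which runs along the fence (y): 34 mm beyond the fence's front face, 32 mm above the board's top. Fixed; axes as corner.
- stop_handle (a point): Grip point of the stop's handle: a round black bar 12 mm thick, parallel to the fence, at the leaf's free end, standing out 44 mm past the leaf's +y side; this point is on its centre line, 34 mm along +y from the leaf's middle (46 from corner). It circles the hinge at 77 mm; with the stop down it is 76 mm in front (-x) of and 14 mm above the hinge.
- stop (a joint): Angle of the flip stop in rad: 0 = fully down, lying on the fence with its block in front of it; it grows as the handle swings up and back over the fence, to 1.75 = fully up against its rest, leaning back a little. Friction holds it wherever it is left (about 2 N at the handle moves it).
- cheese_centre (a point): Centre of the block of hard cheese, a pale yellow bar 50 (x) x 150 (y) x 50 mm (z), 0.3 to 0.65 kg, loose on the board, a few cm off the fence, turned up to 0.3 rad, on the -y side of the stop. 1 to 6 N slide it. It marks if pressed on the stop with over 20 N or on board and fence (weight included) with over 35 N.
- mustard: Bystander: small jar, 44 mm across, 65 mm high, standing on the board's near corner on the +y side. Origin under its centre.
- mug: Bystander: mug, 80 mm across, 90 mm high. Origin under its centre.
- water: Bystander: clear bottle, 64 mm across, 200 mm high. Origin under its centre.
- tin: Bystander: green canister, 90 mm across, 140 mm high. Origin under its centre.
- bowl: Bystander: white bowl, 120 mm across, 55 mm high. Origin under its centre.
- spoon: Bystander: spoon lying on the worktop. Origin under its middle.
- cheese: The same block of cheese; origin at the centre of its underside, axes as cheese_centre.
- board: Slicing board: fixed wooden slab 260 x 460 mm, 20 mm thick, with a straight aluminium fence 22 mm high and 25 mm thick along its far side. Origin under its centre on the worktop, axes as corner; the fence's front face is at x = +80 mm. Placed and turned differently each time, the stop at differing places along the fence.
There are look-alikes about, which are no part of the job. What is meant by the cheese is not green or red, and is the larger of those in its own colour.

How it is judged:
By the outcome, as a careful person would: the job done as asked, in the order asked, and still so for the second after the job is handed in, with the robot touching nothing.
It also fails if it takes over 72 s, if anything falls off the work surface, if the arm or the gripper's body presses on something with over 40 N, if the wrist force passes 120 N, or if a joint passes its speed limit or range.

## Working session

There is one attempt and no reset: what is moved stays moved. The work goes in short steps, Python scripts to look and compute and a shell command to move; the robot and the scene stay as the last step left them, time stands still between calls to the robot, and variables do not carry over. Pictures are saved under pics/ and viewed, and the job is handed in when it is done.

```bash
ls; mkdir -p pics; python3 - <<'E'
from bench import ctrl
import cv2,numpy as np
o=ctrl.get_obs()
print({k:np.round(v,3) for k,v in o.items()}, ctrl.pinch_z)
for n in ["top","side"]:
    im=ctrl.camera(n); cv2.imwrite(f"pics/{n}0.png",im[:,:,::-1])
    i=ctrl.camera_info(n); print(n,{k:np.round(v,4).tolist() for k,v in i.items()})
im=ctrl.camera("wrist"); cv2.imwrite("pics/wrist0.png",im[:,:,::-1])
print({k:np.round(v,4).tolist() for k,v in ctrl.camera_info("wrist").items()})
E
```

```text
pics
{'time_s': np.float64(0.0), 'q': array([ 1.082,  0.182,  1.608, -0.   ,  1.354, -0.206]), 'dq': array([ 0.001,  0.001, -0.002, -0.002, -0.003,  0.001]), 'joint_efforts': array([-0.0000e+00, -4.4488e+01, -3.5133e+01, -0.0000e+00,  9.0000e-03,
        0.0000e+00]), 'eef_pos': array([0.16 , 0.552, 0.23 ]), 'eef_rot': array([-0.699,  0.701, -0.1  ,  0.099]), 'wrist_force': array([ 0.191, -0.341,  0.184]), 'torque': array([ 0.022, -0.047, -0.038]), 'opening': np.float64(1.002)} 0.0187
top {'fx': 464.9674, 'fy': 464.9674, 'cx': 316.1663, 'cy': 233.8476, 'origin': [0.3104, 0.0126, 1.3149], 'rotation': [0.0296, -0.703, 0.7098, -0.0347]}
side {'fx': 449.126, 'fy': 449.126, 'cx': 314.1117, 'cy': 243.1463, 'origin': [-0.1289, -0.5525, 1.0083], 'rotation': [-0.3162, 0.8606, -0.3777, 0.1292]}
{'fx': 345.2702, 'fy': 345.2702, 'cx': 319.9031, 'cy': 238.973, 'tool_from_camera': [[-0.0016, 0.9481, 0.318, -0.0822], [-0.001, -0.318, 0.9481, -0.142], [1.0, 0.0012, 0.0015, -0.0014], [0.0, 0.0, 0.0, 1.0]]}
```

View pics/top0.png

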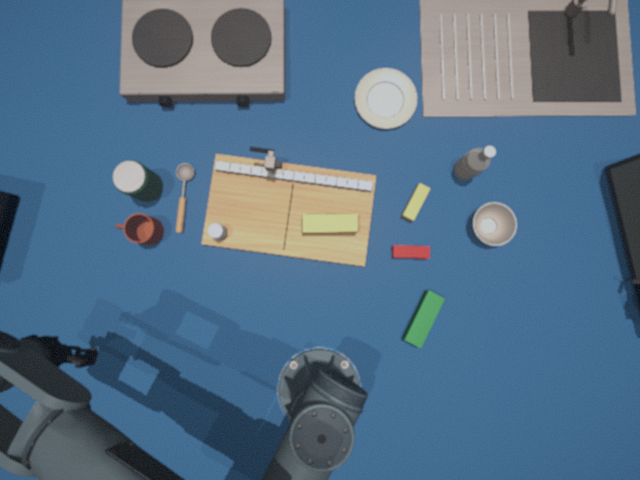

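View pics/side0.png

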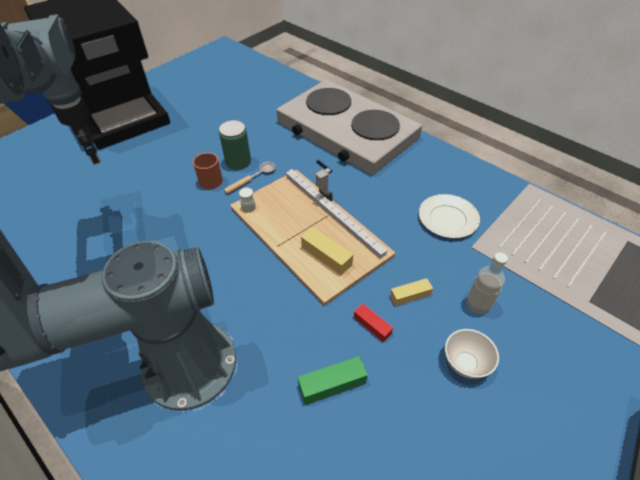

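View pics/wrist0.png

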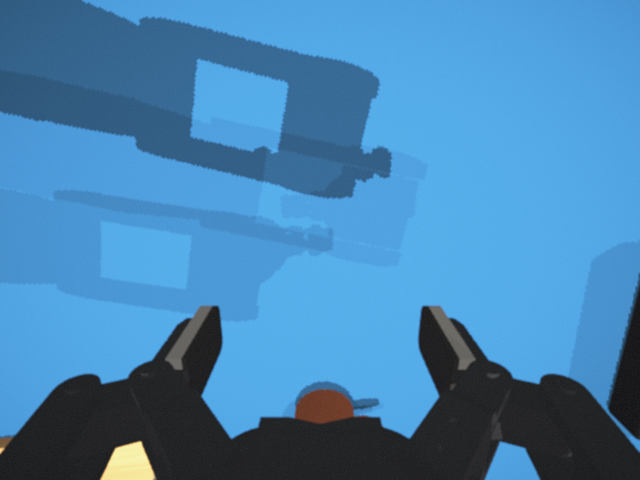

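The top view shows the board at about (290,210), the stop, up, at (268,160) with its handle at (260,150), and the mustard at (217,231). There are four candidates for the cheese: large yellow (330,224), small yellow (416,202), red (411,252) and green (424,319). The large yellow one on the board is the one meant, as it is the larger of the yellow pair. Next I'll measure it and confirm with a crop.

```bash
cat > h.py <<'E'
from bench import ctrl
import cv2,numpy as np
from scipy.spatial.transform import Rotation as R
def cam(n,obs=None):
    i=ctrl.camera_info(n)
    K=np.array([[i['fx'],0,i['cx']],[0,i['fy'],i['cy']],[0,0,1]])
    if 'origin' in i:
        q=np.array(i['rotation']); 
        Rm=q if q.shape==(3,3) else R.from_quat(q[[1,2,3,0]]).as_matrix()
        return K,Rm,np.array(i['origin'])
    o=obs or ctrl.get_obs(); T=np.eye(4)
    T[:3,:3]=R.from_quat(np.array(o['eef_rot'])[[1,2,3,0]]).as_matrix();T[:3,3]=o['eef_pos']
    T=T@np.array(i['tool_from_camera']); return K,T[:3,:3],T[:3,3]
def toplane(c,px,z):
    K,Rm,O=c; px=np.atleast_2d(px).astype(float)
    d=(Rm@np.linalg.inv(K)@np.c_[px,np.ones(len(px))].T).T
    return O+d*((z-O[2])/d[:,2])[:,None]
def proj(c,P):
    K,Rm,O=c; p=(K@Rm.T@(np.atleast_2d(P)-O).T).T; return p[:,:2]/p[:,2:]
def tri(cs,pxs):
    A=np.zeros((3,3));b=np.zeros(3)
    for c,p in zip(cs,pxs):
        K,Rm,O=c; d=Rm@np.linalg.inv(K)@np.r_[p,1]; d/=np.linalg.norm(d)
        M=np.eye(3)-np.outer(d,d);A+=M;b+=M@O
    return np.linalg.solve(A,b)
E
python3 - <<'E'
from h import *
im={n:ctrl.camera(n) for n in("top","side")}
C={n:cam(n) for n in im}
for n in im:
  for t in("board","cheese","stop_base","stop_handle","mustard"):
    for s in ctrl.silhouettes(t,n)[:4]:
        m=s['mask'].astype(np.uint8); ys,xs=np.nonzero(m)
        print(n,t,round(s['score'],2),s['bbox'],len(xs),end=' ')
        if t in('board','cheese') and n=='top':
            hull=cv2.convexHull(np.c_[xs,ys].astype(np.float32)); 
            z=.02 if t=='board' else .07
            w=toplane(C[n],hull[:,0],z)[:,:2].astype(np.float32)
            r=cv2.minAreaRect(w); print(np.round(r[0],4),np.round(r[1],4),round(r[2],2),end='')
        if t=='stop_handle': print(np.mean(xs),np.mean(ys),end='')
        print()
cv2.imwrite("pics/crop1.png",cv2.resize(im['top'][130:290,190:450,::-1],None,fx=3,fy=3,interpolation=cv2.INTER_CUBIC))
cv2.imwrite("pics/crop2.png",cv2.resize(im['side'][140:310,220:420,::-1],None,fx=3.5,fy=3.5,interpolation=cv2.INTER_CUBIC))
E
```

```text
top board 0.58 [203.4, 150.1, 376.4, 263.7] 13539 [0.4989 0.0763] [0.4612 0.2624] 81.69
top cheese 0.81 [403.2, 293.2, 445.1, 347.3] 1271 [ 0.1995 -0.2775] [0.0611 0.1497] 61.48
top cheese 0.7 [403.0, 185.5, 430.9, 218.9] 505 [ 0.5087 -0.2673] [0.0362 0.106 ] 62.27
top cheese 0.68 [300.6, 209.2, 359.6, 236.1] 1093 [ 0.4517 -0.0324] [0.0557 0.1516] 1.23
top cheese 0.58 [389.9, 244.9, 432.4, 256.2] 471 [ 0.3753 -0.2497] [0.0999 0.0322] 89.45
top stop_base 0.73 [251.5, 147.1, 284.2, 169.2] 304 
top stop_handle 0.65 [250.8, 144.1, 277.2, 174.2] 317 267.54258675078864 157.9589905362776
top mustard 0.79 [206.4, 223.0, 231.3, 241.8] 244 
side board 0.76 [234.2, 172.2, 395.8, 303.6] 9104 
side cheese 0.95 [297.9, 359.7, 367.0, 407.2] 2011 
side cheese 0.94 [303.3, 227.7, 353.7, 275.4] 1307 
side cheese 0.56 [390.7, 279.0, 435.0, 305.2] 713 
side cheese 0.53 [318.7, 161.9, 332.3, 192.3] 288 
side stop_base 0.62 [312.4, 160.0, 332.3, 203.6] 434 
side stop_handle 0.51 [319.9, 160.9, 330.6, 191.5] 292 323.11986301369865 177.78424657534248
side mustard 0.84 [240.4, 190.9, 256.6, 213.4] 266 
side mustard 0.43 [317.0, 158.5, 330.6, 198.0] 353
```

View pics/crop1.png

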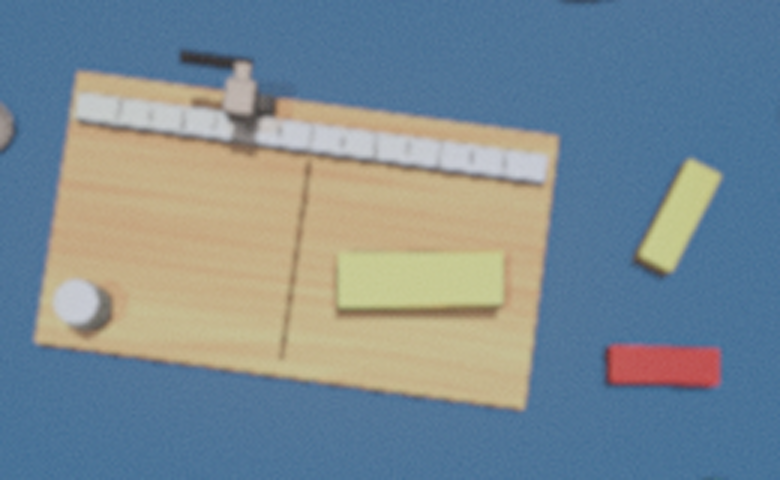

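View pics/crop2.png

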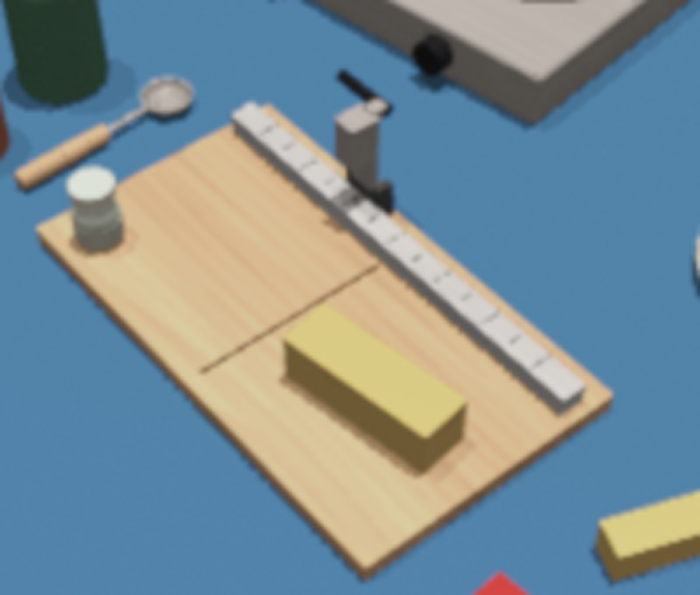

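The crop confirms the large yellow bar on the board is the cheese. In the same views the stop stands up, with its handle bar at top px (250,149) to (273,152). Next I'll work out the board frame and the handle position.

```bash
python3 - <<'E'
from h import *
C={n:cam(n) for n in("top","side")}
a=tri([C['top'],C['side']],[(250,149),(317.1,161.4)]);b=tri([C['top'],C['side']],[(272.5,151.5),(330.9,171.4)])
print(a,b)
th=np.deg2rad(81.69-90);ex=np.array([np.cos(th),np.sin(th)]);ey=np.array([-np.sin(th),np.cos(th)])
c=np.array([.4989,.0763])
for p in(a,b): d=p[:2]-c; print('board frame',d@ex,d@ey,p[2])
# fence color check: board corners from crop
for q in [(78,72),(558,135),(525,409),(38,343)]:
    w=toplane(C['top'],(190+q[0]/3,130+q[1]/3),.02)[0]; d=w[:2]-c; print(np.round([d@ex,d@ey],4))
for q in [(80,95),(548,155),(546,183),(78,121)]:
    w=toplane(C['top'],(190+q[0]/3,130+q[1]/3),.042)[0]; d=w[:2]-c; print('fence',np.round([d@ex,d@ey],4))
for q in [(308,160),(283,358)]:
    w=toplane(C['top'],(190+q[0]/3,130+q[1]/3),.02)[0]; d=w[:2]-c; print('line',np.round([d@ex,d@ey],4))
Rt=R.from_quat(np.array(ctrl.get_obs()['eef_rot'])[[1,2,3,0]]).as_matrix();print(Rt.round(3))
E
```

```text
[0.64244173 0.17352809 0.12727977] [0.63671008 0.11432629 0.12556107]
board frame 0.12798235353693957 0.11695318062352296 0.1272797699504094
board frame 0.13086725691999518 0.05754457314589496 0.125561072595786
[0.1279 0.2291]
[ 0.1297 -0.2284]
[-0.1306 -0.2298]
[-0.1309  0.2263]
fence [0.1014 0.2185]
fence [ 0.1045 -0.2192]
fence [ 0.0782 -0.2206]
fence [0.0769 0.2166]
line [0.0739 0.002 ]
line [-0.114 -0.001]
[[ 0.96  -0.     0.279]
 [-0.279  0.     0.96 ]
 [-0.    -1.     0.   ]]
```

```bash
python3 -m pendant '[0.04,-0.033,0,0,0,-6.85,0.05, 0.04,-0.033,0,0,0,-6.85,0.05, 0.04,-0.033,0,0,0,-6.85,0.05, 0.04,-0.033,0,0,0,-6.85,0.05, 0.04,-0.033,0,0,0,-6.85,0.05, 0.04,-0.033,0,0,0,-6.85,0.05, 0.04,-0.033,0,0,0,-6.85,0.05, 0.04,-0.033,0,0,0,-6.85,0.05, 0.04,-0.033,0,0,0,-6.85,0.05, 0.04,-0.033,0,0,0,-6.85,0.05, 0.04,-0.033,0,0,0,-6.85,0.05, 0.04,-0.033,0,0,0,-6.85,0.05]'
python3 - <<'E'
from h import *
o=ctrl.get_obs(); im=ctrl.camera("wrist");cv2.imwrite("pics/wrist1.png",im[:,:,::-1])
o=ctrl.get_obs();print(o['eef_pos'],o['time_s'],o['opening'],o['wrist_force']);Rt=R.from_quat(np.array(o['eef_rot'])[[1,2,3,0]]).as_matrix();print(Rt.round(3))
im=ctrl.camera("top");cv2.imwrite("pics/top1.png",cv2.resize(im[130:290,190:450,::-1],None,fx=3,fy=3))
E
```

```text
time_s: 2.25
eef_pos: [0.6417, 0.1549, 0.2313]
eef_rot: [0.461, -0.461, 0.536, -0.536]
wrist_force: [-0.5, 0.5, -0.2]
opening: 0.58
[0.64587375 0.14974585 0.23095354] 2.3 0.5854851678991914 [-0.8810421  -4.04902349  0.89615188]
[[-0.159  0.003  0.987]
 [-0.987 -0.003 -0.159]
 [ 0.002 -1.     0.004]]
```

View pics/wrist1.png

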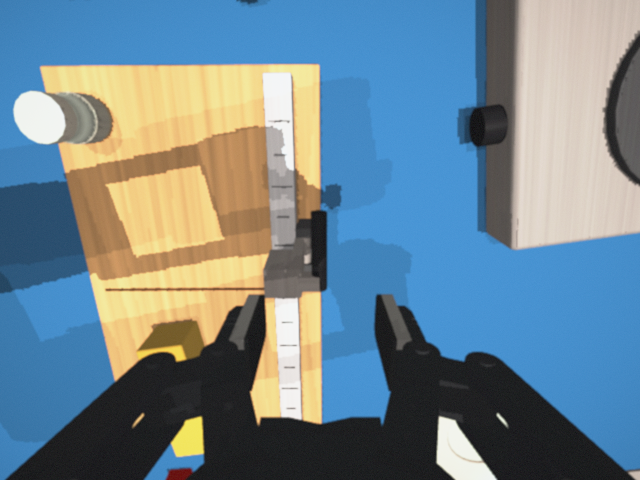

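```bash
python3 - <<'E'
from h import *
o=ctrl.get_obs(); c=cam('wrist',o)
th=np.deg2rad(81.69-90);ex=np.array([np.cos(th),np.sin(th)]);ey=np.array([-np.sin(th),np.cos(th)])
b0=np.array([.4989,.0763])
def f(n,p,z):
    w=toplane(c,p,z)[0]; d=w[:2]-b0; print(n,np.round(w,4),np.round([d@ex,d@ey],4))
f('bd NW',(41,67),.02);f('bd far',(320,66),.02)
f('fence f',(264,75),.042);f('fence far',(290.5,75),.042)
f('fence f low',(277,300),.042);f('fence far low',(298,300),.042)
f('line',(106,290),.02);f('line',(265,290),.02)
for z in(.119,.125,.127,.13): f('bar end',(319,212),z);f('bar in',(319,290),z)
import cv2
im=cv2.imread('pics/wrist1.png');cv2.imwrite('pics/w1c.png',cv2.resize(im[180:310,220:360],None,fx=5,fy=4.5,interpolation=cv2.INTER_CUBIC))
E
```

```text
bd NW [0.4089 0.319  0.02  ] [-0.1241  0.2272]
bd far [0.6634 0.2809 0.02  ] [0.1332 0.2262]
fence f [0.6136 0.2782 0.042 ] [0.0843 0.2164]
fence far [0.6364 0.2747 0.042 ] [0.1074 0.2162]
fence f low [0.5829 0.0605 0.042 ] [ 0.0854 -0.0035]
fence far low [0.6052 0.0571 0.042 ] [ 0.1079 -0.0037]
line [0.389  0.0911 0.02  ] [-0.1109 -0.0013]
line [0.567  0.0637 0.02  ] [ 0.0692 -0.0026]
bar end [0.6454 0.1688 0.119 ] [0.1315 0.1127]
bar in [0.6354 0.1042 0.119 ] [0.131  0.0473]
bar end [0.6456 0.1703 0.125 ] [0.1316 0.1142]
bar in [0.6359 0.1072 0.125 ] [0.1311 0.0504]
bar end [0.6457 0.1708 0.127 ] [0.1316 0.1147]
bar in [0.636  0.1082 0.127 ] [0.1311 0.0514]
bar end [0.6458 0.1715 0.13  ] [0.1316 0.1155]
bar in [0.6363 0.1097 0.13  ] [0.1311 0.0529]
```

View pics/w1c.png

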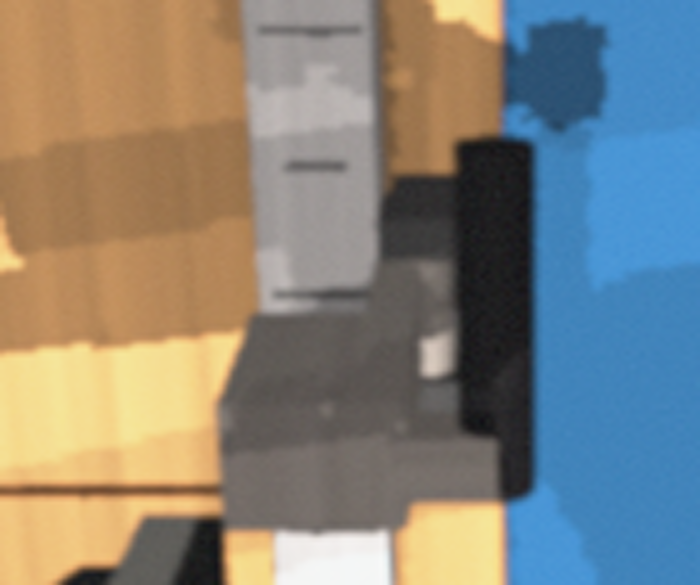

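View pics/top1.png

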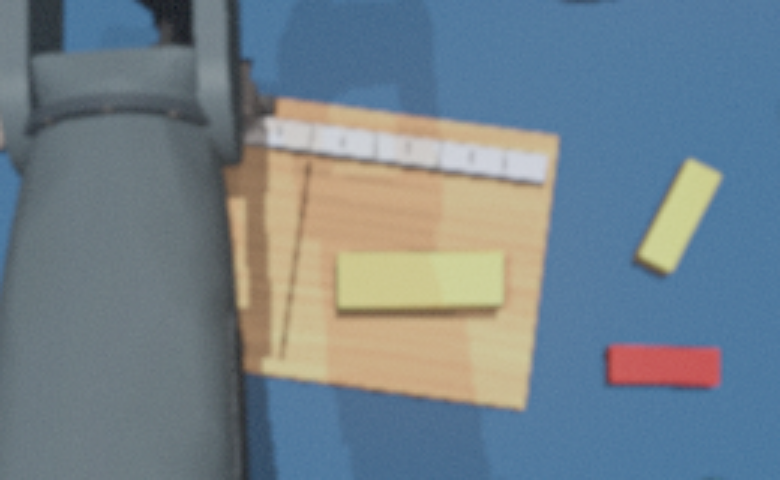

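```bash
python3 - <<'E'
from h import *
o=ctrl.get_obs(); im=ctrl.camera("wrist");cv2.imwrite("pics/wrist2.png",im[:,:,::-1])
o2=ctrl.get_obs();print(o['eef_pos'],o2['eef_pos'],o['wrist_force'],o2['wrist_force'])
import pickle;pickle.dump(o,open('o2.pkl','wb'))
E
python3 - <<'E'
import cv2;im=cv2.imread('pics/wrist2.png');cv2.imwrite('pics/w2c.png',cv2.resize(im[50:310,30:350],None,fx=2.5,fy=2.25,interpolation=cv2.INTER_CUBIC))
E
```

```text
[0.64366321 0.15189515 0.23071984] [0.64175977 0.15395381 0.2305528 ] [-0.26950027 -0.62463449  0.38902612] [-0.71236845  0.59286402 -0.08692676]
```

View pics/w2c.png

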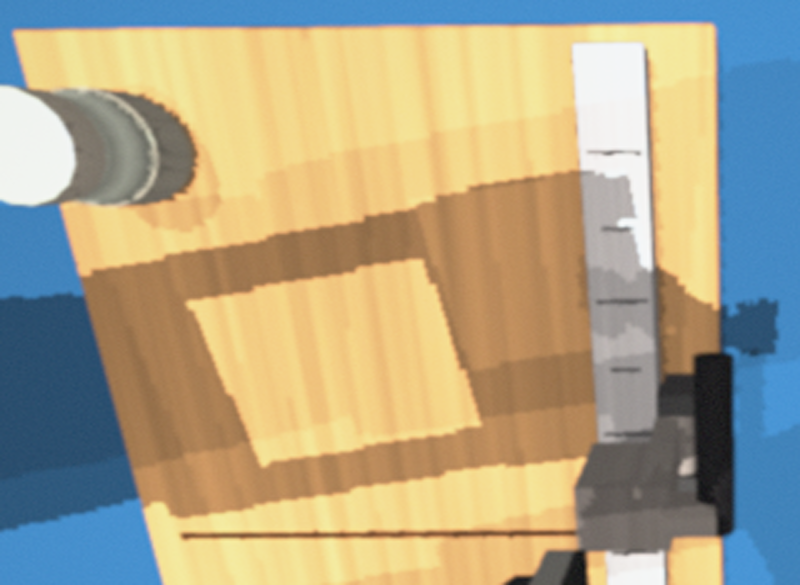

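```bash
python3 - <<'E'
from h import *
import pickle
o=pickle.load(open('o2.pkl','rb')); c=cam('wrist',o)
th=np.deg2rad(81.69-90);ex=np.array([np.cos(th),np.sin(th)]);ey=np.array([-np.sin(th),np.cos(th)])
b0=np.array([.4989,.0763])
def f(n,p,z):
    w=toplane(c,(30+p[0]/2.5,50+p[1]/2.25),z)[0]; d=w[:2]-b0; print(n,np.round(w,4),np.round([d@ex,d@ey],4))
f('bd NW',(14,30),.02);f('bd far',(716,24),.02)
f('fence f',(573,43),.042);f('fence far',(645,43),.042)
f('fence f low',(598,440),.042);f('fence far low',(658,440),.042)
f('line',(183,535),.02);f('line',(578,535),.02)
for z in(.125,.127): f('bar end',(714,353),z);f('bar in',(716,533),z)
E
```

```text
bd NW [0.4052 0.3227 0.02  ] [-0.1283  0.2303]
bd far [0.6608 0.2858 0.02  ] [0.1299 0.2307]
fence f [0.6105 0.2834 0.042 ] [0.0804 0.221 ]
fence far [0.6351 0.2796 0.042 ] [0.1054 0.2209]
fence f low [0.5869 0.1227 0.042 ] [0.0804 0.0586]
fence far low [0.611 0.119 0.042] [0.1048 0.0585]
line [0.3868 0.0942 0.02  ] [-0.1135  0.0015]
line [0.5633 0.0671 0.02  ] [0.0651 0.0002]
bar end [0.6437 0.1745 0.125 ] [0.1291 0.1181]
bar in [0.6342 0.1102 0.125 ] [0.129  0.0531]
bar end [0.6438 0.1749 0.127 ] [0.1291 0.1186]
bar in [0.6344 0.1112 0.127 ] [0.129  0.0541]
```

```bash
python3 -m pendant '[-0.002,-0.001,-0.03,0,0,0.8,0.04, 0,0,-0.03,0,0,0,0.04, 0,0,-0.03,0,0,0,0.04, 0,0,-0.03,0,0,0,0.04, 0,0,0,0,0,0,0.04, 0,0,0,0,0,0,0.04]'
python3 - <<'E'
from h import *
o=ctrl.get_obs(); im=ctrl.camera("wrist");cv2.imwrite("pics/wrist3.png",im[:,:,::-1]);im=ctrl.camera("side");cv2.imwrite("pics/side3.png",cv2.resize(im[100:250,220:420,::-1],None,fx=4,fy=4))
E
```

```text
time_s: 3.15
eef_pos: [0.6388, 0.1559, 0.1127]
eef_rot: [-0.467, 0.466, -0.531, 0.532]
wrist_force: [-1.2, 0.5, 1.4]
opening: 0.467
```

View pics/wrist3.png

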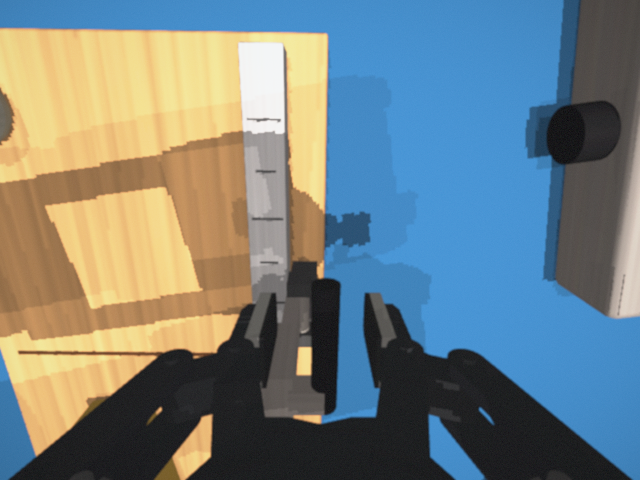

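View pics/side3.png

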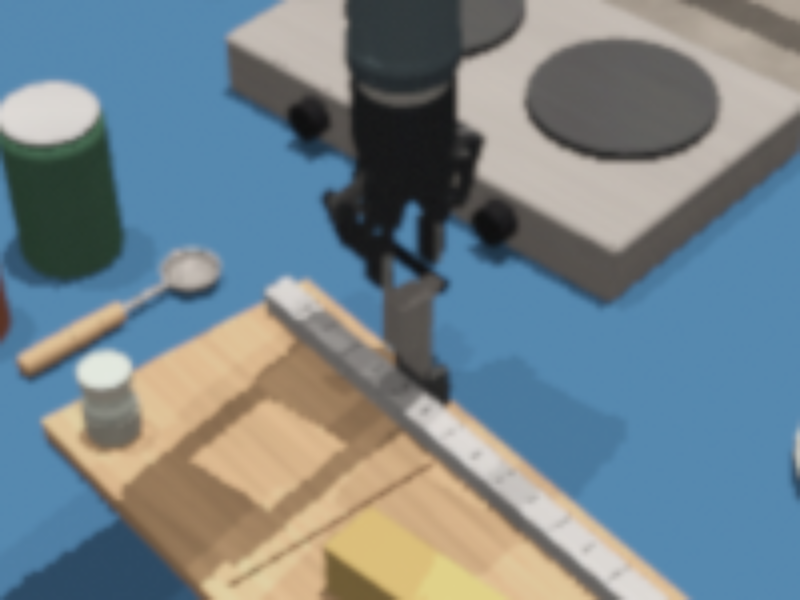

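```bash
python3 -m pendant '[0,0,-0.003,0,0,0,0.01, 0,0,0,0,0,0,0.01, 0,0,0,0,0,0,0.01, 0,0,0,0,0,0,0.01]'
python3 - <<'E'
from h import *
o=ctrl.get_obs(); im=ctrl.camera("wrist");cv2.imwrite("pics/wrist4.png",im[:,:,::-1]);o=ctrl.get_obs();print(o['eef_pos'],o['wrist_force'],o['torque'],o['opening'])
E
```

```text
time_s: 3.75
eef_pos: [0.6389, 0.1552, 0.109]
eef_rot: [-0.466, 0.465, -0.532, 0.532]
wrist_force: [-1.2, 0.9, 3.7]
opening: 0.123
[0.63891461 0.1552097  0.10902299] [-0.5004037   0.67178039  4.44114246] [ 0.02559017  0.0496336  -0.04059372] 0.12389076637056337
```

View pics/wrist4.png

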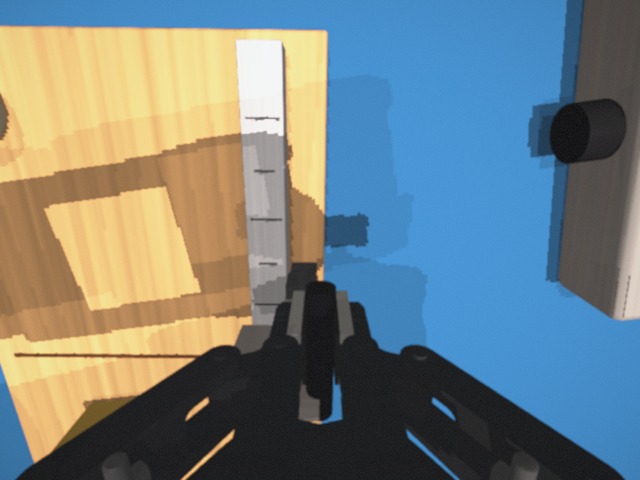

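```bash
cat > arc.py <<'E'
import numpy as np,sys
th=np.deg2rad(-8.31);ex=np.array([np.cos(th),np.sin(th)])
a0,a1,n=map(float,sys.argv[1:4])
ph=np.deg2rad(np.linspace(a0,a1,int(n)+1))
P=np.c_[.0773*np.cos(ph)[:,None]*ex,.0773*np.sin(ph)]
print(np.round(np.diff(P,axis=0),4).tolist())
E
python3 arc.py 80.2 145 8; python3 arc.py 145 169.6 4
```

```text
[[-0.0107, 0.0016, 0.0011], [-0.0108, 0.0016, -0.0004], [-0.0106, 0.0016, -0.002], [-0.0102, 0.0015, -0.0035], [-0.0097, 0.0014, -0.0049], [-0.0089, 0.0013, -0.0062], [-0.0079, 0.0012, -0.0074], [-0.0068, 0.001, -0.0085]]
[[-0.0043, 0.0006, -0.007], [-0.0036, 0.0005, -0.0075], [-0.0028, 0.0004, -0.0078], [-0.0019, 0.0003, -0.0081]]
```

```bash
python3 -m pendant '[-0.0107,0.0016,0.0011,0,0,0,0.01, -0.0108,0.0016,-0.0004,0,0,0,0.01, -0.0106,0.0016,-0.002,0,0,0,0.01, -0.0102,0.0015,-0.0035,0,0,0,0.01, 0,0,0,0,0,0,0.01]'; python3 -c "
from bench import ctrl
o=ctrl.get_obs();print(o['torque'],o['eef_pos'],o['wrist_force'])"
```

```text
time_s: 4.42
eef_pos: [0.5942, 0.1617, 0.1029]
eef_rot: [0.465, -0.467, 0.533, -0.531]
wrist_force: [-1.0, -0.3, 4.7]
opening: 0.125
[-0.03706054  0.0459183  -0.11500589] [0.59423298 0.16171497 0.10290238] [-1.03199336 -0.3215951   4.65368103]
```

Smooth, with low force. I'll continue the arc down.

```bash
python3 -m pendant '[-0.0097,0.0014,-0.0049,0,0,0,0.01, -0.0089,0.0013,-0.0062,0,0,0,0.01, -0.0079,0.0012,-0.0074,0,0,0,0.01, -0.0068,0.001,-0.0085,0,0,0,0.01, -0.0043,0.0006,-0.007,0,0,0,0.01, -0.0036,0.0005,-0.0075,0,0,0,0.01, 0,0,0,0,0,0,0.01]'; python3 -c "
from bench import ctrl
o=ctrl.get_obs();print(o['torque'],o['eef_pos'],o['wrist_force'])"
```

```text
time_s: 5.3
eef_pos: [0.5546, 0.1676, 0.0608]
eef_rot: [0.466, -0.466, 0.532, -0.532]
wrist_force: [7.4, -0.1, -4.1]
opening: 0.127
[ 0.05727502 -1.2442386  -0.04203136] [0.5546134  0.16755664 0.06075999] [ 7.43234664 -0.08403937 -4.1384834 ]
```

```bash
python3 -m pendant '[-0.0015,0.0002,-0.0078,0,0,0,0.01, -0.001,0.0002,-0.007,0,0,0,0.01, 0,0,0,0,0,0,0.01]'; python3 -c "
from bench import ctrl
o=ctrl.get_obs();print(o['torque'],o['eef_pos'],o['wrist_force'])"
```

```text
time_s: 5.68
eef_pos: [0.5507, 0.1681, 0.0455]
eef_rot: [0.465, -0.467, 0.533, -0.531]
wrist_force: [2.6, 2.4, -4.0]
opening: 0.125
[ 0.3160686  -0.14424914 -0.13069236] [0.55068258 0.16814011 0.045498  ] [ 2.62181346  2.42565075 -3.97134324]
```

```bash
python3 -m pendant '[0,0,-0.0015,0,0,0,0.01, 0,0,0,0,0,0,0.01]';python3 -m pendant '[0,0,-0.0015,0,0,0,0.01, 0,0,0,0,0,0,0.01]'; python3 - <<'E'
from h import *
o=ctrl.get_obs(); im=ctrl.camera("wrist");cv2.imwrite("pics/wrist5.png",im[:,:,::-1]);im=ctrl.camera("side");cv2.imwrite("pics/side5.png",cv2.resize(im[130:250,220:420,::-1],None,fx=4,fy=4,interpolation=cv2.INTER_CUBIC))
print(o['wrist_force'],o['eef_pos'])
E
```

```text
time_s: 5.92
eef_pos: [0.5507, 0.1681, 0.0453]
eef_rot: [0.465, -0.467, 0.533, -0.531]
wrist_force: [-4.2, 1.2, 4.6]
opening: 0.126
time_s: 6.18
eef_pos: [0.5508, 0.1682, 0.0451]
eef_rot: [0.465, -0.467, 0.533, -0.531]
wrist_force: [-8.9, 1.6, 16.5]
opening: 0.124
[-8.86041859  1.55687883 16.47493551] [0.5508018  0.16817359 0.04508245]
```

View pics/side5.png

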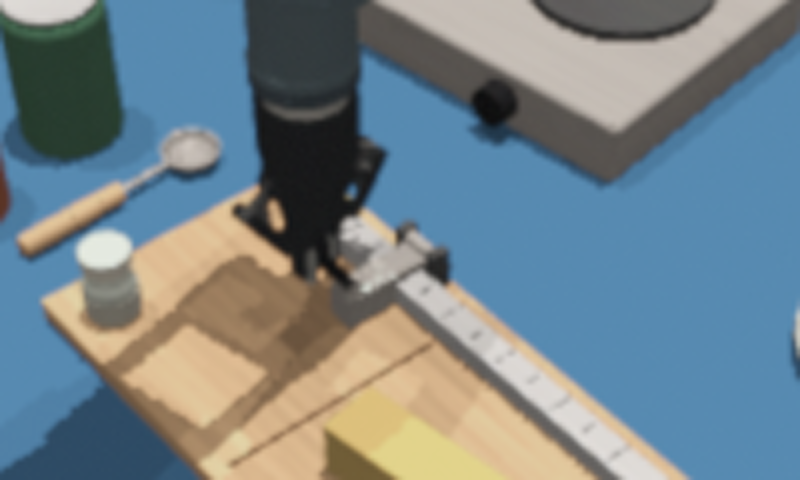

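View pics/wrist5.png

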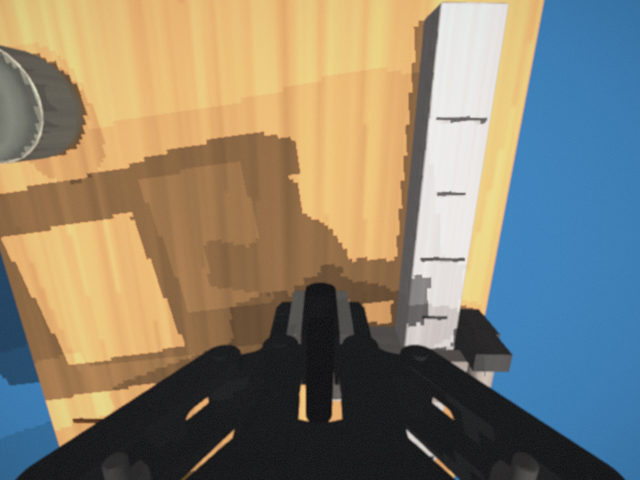

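```bash
python3 -m pendant '[0,0,0.0025,0,0,0,0.01, 0,0,0,0,0,0,0.04, 0,0,0,0,0,0,0.04, 0,0,0.02,0,0,0,0.04, 0,0,0.04,0,0,0,0.04, 0,0,0.045,0,0,0,0.04, 0,0,0,0,0,0,0.04]'; python3 - <<'E'
from h import *
o=ctrl.get_obs(); im=ctrl.camera("side");cv2.imwrite("pics/side6.png",cv2.resize(im[130:250,220:420,::-1],None,fx=4,fy=4,interpolation=cv2.INTER_CUBIC))
E
```

```text
time_s: 7.15
eef_pos: [0.556, 0.1682, 0.1577]
eef_rot: [-0.469, 0.463, -0.53, 0.534]
wrist_force: [-0.1, -0.1, -0.1]
opening: 0.475
```

View pics/side6.png

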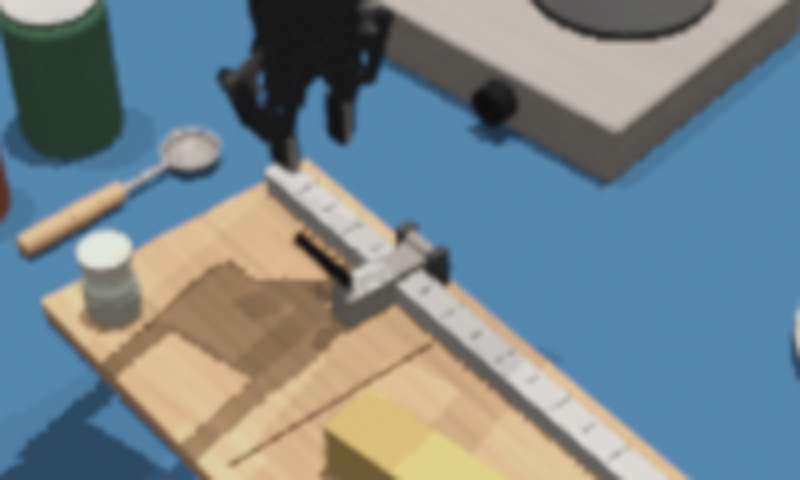

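The stop is fully down. Next I'll move to the near side of the cheese with the jaws along the fence.

```bash
python3 -m pendant '[-0.019,-0.021,0,0,0,10,0.085, -0.019,-0.021,0,0,0,10,0.085, -0.019,-0.021,0,0,0,10,0.085, -0.019,-0.021,0,0,0,10,0.085, -0.019,-0.021,0,0,0,10,0.085, -0.019,-0.021,0,0,0,10,0.085, -0.019,-0.021,0,0,0,10,0.085, -0.019,-0.021,0,0,0,10,0.085, -0.019,-0.021,0,0,0,10,0.085, 0,0,0,0,0,0,0.085,0,0,0,0,0,0,0.085,0,0,0,0,0,0,0.085]'; python3 - <<'E'
from h import *
o=ctrl.get_obs(); im=ctrl.camera("wrist");cv2.imwrite("pics/wrist7.png",im[:,:,::-1]);
Rt=R.from_quat(np.array(o['eef_rot'])[[1,2,3,0]]).as_matrix();print(o['eef_pos'],Rt.round(3),np.degrees(np.arctan2(Rt[1,2],Rt[0,2])))
import pickle;pickle.dump(o,open('o7.pkl','wb'))
E
```

```text
time_s: 8.7
eef_pos: [0.3817, -0.0207, 0.1516]
eef_rot: [0.706, -0.705, 0.047, -0.047]
wrist_force: [0.4, -0.6, 0.1]
opening: 0.998
[ 0.38169366 -0.02066738  0.15155412] [[ 0.991 -0.     0.133]
 [-0.133  0.     0.991]
 [-0.    -1.     0.   ]] 82.35332407856006
```

View pics/wrist7.png

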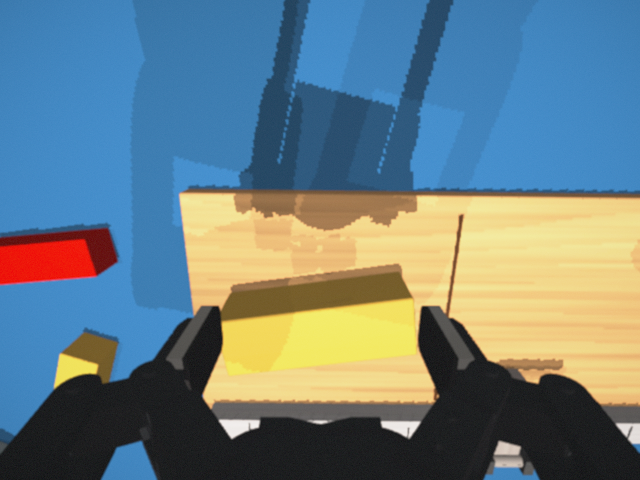

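```bash
python3 - <<'E'
from h import *
import pickle
o=pickle.load(open('o7.pkl','rb')); c=cam('wrist',o)
th=np.deg2rad(81.69-90);ex=np.array([np.cos(th),np.sin(th)]);ey=np.array([-np.sin(th),np.cos(th)])
b0=np.array([.4989,.0763])
def f(n,p,z):
    w=toplane(c,p,z)[0]; d=w[:2]-b0; print(n,np.round(w,4),np.round([d@ex,d@ey],4))
f('bot-',(234,291),.02);f('bot+',(400,266),.02)
f('top-',(223,321),.07);f('top+',(412,298),.07);f('far+',(415,353),.07);f('far-',(227,375),.07)
f('fence base',(435,402),.02);f('bd corner',(181,193),.02);f('fence',(215,402),.02)
d=o['eef_pos'][:2]-b0;print('tcp',d@ex,d@ey)
E
```

```text
bot- [ 0.4288 -0.1041  0.02  ] [-0.0433 -0.1886]
bot+ [0.4242 0.0421 0.02  ] [-0.069  -0.0446]
top- [ 0.4284 -0.1004  0.07  ] [-0.0442 -0.185 ]
top+ [0.4278 0.0396 0.07  ] [-0.065  -0.0466]
far+ [0.4755 0.0396 0.07  ] [-0.0178 -0.0397]
far- [ 0.4765 -0.108   0.07  ] [ 0.0045 -0.1856]
fence base [0.5753 0.0681 0.02  ] [0.0768 0.0029]
bd corner [ 0.3378 -0.1278  0.02  ] [-0.1299 -0.2253]
fence [ 0.5463 -0.1485  0.02  ] [ 0.0794 -0.2155]
tcp -0.10196115011770658 -0.11288898303663157
```

```bash
python3 -m pendant '[0,0,-0.04,0,0,-0.66,0.085, 0,0,-0.04,0,0,0,0.085, 0,0,-0.03,0,0,0,0.085, 0,0,-0.017,0,0,0,0.085, 0,0,0,0,0,0,0.085, 0.0099,-0.0014,0,0,0,0,0.085, 0.0099,-0.0014,0,0,0,0,0.085, 0.0049,-0.0007,0,0,0,0,0.085,0,0,0,0,0,0,0.085]'
```

```text
time_s: 9.88
eef_pos: [0.4069, -0.0248, 0.0251]
eef_rot: [-0.705, 0.705, -0.051, 0.051]
wrist_force: [-0.1, 1.3, -0.2]
opening: 0.994
```

```bash
python3 -m pendant '[0.0059,-0.0009,0,0,0,0,0.085, 0.0059,-0.0009,0,0,0,0,0.085, 0.0059,-0.0009,0,0,0,0,0.085, 0.0059,-0.0009,0,0,0,0,0.085, 0.0059,-0.0009,0,0,0,0,0.085, 0.0059,-0.0009,0,0,0,0,0.085, 0.0059,-0.0009,0,0,0,0,0.085, 0.0059,-0.0009,0,0,0,0,0.085, 0.0059,-0.0009,0,0,0,0,0.085, 0.0059,-0.0009,0,0,0,0,0.085,0,0,0,0,0,0,0.085]'
python3 - <<'E'
from h import *
im=ctrl.camera("wrist");cv2.imwrite("pics/wrist8.png",im[:,:,::-1]);print(ctrl.get_obs()['wrist_force'])
im=ctrl.camera("side");cv2.imwrite("pics/side8.png",cv2.resize(im[130:330,220:420,::-1],None,fx=3,fy=3,interpolation=cv2.INTER_CUBIC))
E
```

```text
time_s: 11.25
eef_pos: [0.4662, -0.0339, 0.0249]
eef_rot: [-0.705, 0.705, -0.05, 0.051]
wrist_force: [0.9, -0.0, 0.1]
opening: 0.996
[-0.21138361 -0.24178361 -0.08207827]
```

View pics/wrist8.png

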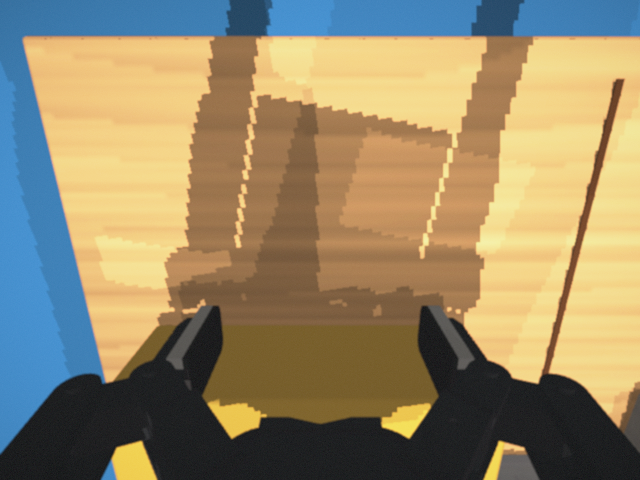

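View pics/side8.png

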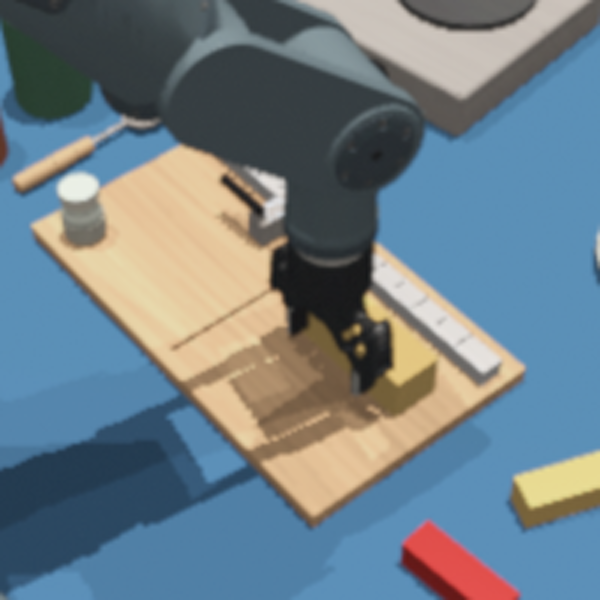

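```bash
python3 -m pendant '[0.0059,-0.0009,0,0,0,0,0.085, 0.0059,-0.0009,0,0,0,0,0.085, 0.0059,-0.0009,0,0,0,0,0.085, 0.0049,-0.0007,0,0,0,0,0.085, 0.003,-0.0004,0,0,0,0,0.085]';python3 -m pendant '[0.002,-0.0003,0,0,0,0,0.085,0.002,-0.0003,0,0,0,0,0.085]';python3 -m pendant '[0.002,-0.0003,0,0,0,0,0.085]'
```

```text
time_s: 11.98
eef_pos: [0.4911, -0.0375, 0.0246]
eef_rot: [-0.705, 0.705, -0.051, 0.051]
wrist_force: [-5.0, -0.1, 3.5]
opening: 0.995
time_s: 12.22
eef_pos: [0.4947, -0.038, 0.0246]
eef_rot: [0.705, -0.705, 0.051, -0.051]
wrist_force: [-3.3, 0.7, 1.2]
opening: 0.993
time_s: 12.35
eef_pos: [0.4969, -0.0383, 0.0246]
eef_rot: [-0.705, 0.705, -0.051, 0.051]
wrist_force: [-2.6, 0.9, 0.0]
opening: 0.997
```

```bash
python3 -m pendant '[0.001,-0.0001,0,0,0,0,0.085]';python3 -m pendant '[0,0,0,0,0,0,0.085]'
```

```text
time_s: 12.48
eef_pos: [0.498, -0.0385, 0.0247]
eef_rot: [-0.705, 0.705, -0.051, 0.051]
wrist_force: [-1.3, -0.0, -0.5]
opening: 0.994
time_s: 12.6
eef_pos: [0.4981, -0.0385, 0.0247]
eef_rot: [-0.705, 0.705, -0.051, 0.051]
wrist_force: [-1.4, 0.6, -0.5]
opening: 0.996
```

```bash
python3 -m pendant '[0.002,-0.0003,0,0,0,0,0.085]';python3 -m pendant '[0.001,-0.0001,0,0,0,0,0.085]';python3 -m pendant '[0.001,-0.0001,0,0,0,0,0.085]'
```

```text
time_s: 12.72
eef_pos: [0.4994, -0.0386, 0.0247]
eef_rot: [0.705, -0.705, 0.051, -0.051]
wrist_force: [-3.7, 1.2, 1.7]
opening: 0.995
time_s: 12.85
eef_pos: [0.5009, -0.0389, 0.0247]
eef_rot: [-0.705, 0.705, -0.051, 0.051]
wrist_force: [-2.1, 0.1, -0.3]
opening: 0.99
time_s: 12.98
eef_pos: [0.5014, -0.0389, 0.0247]
eef_rot: [0.705, -0.705, 0.051, -0.051]
wrist_force: [-7.4, -1.2, 6.0]
opening: 0.993
```

```bash
python3 -m pendant '[0.0005,-0.0001,0,0,0,0,0.085]';python3 -m pendant '[0.0005,-0.0001,0,0,0,0,0.085]'
```

```text
time_s: 13.1
eef_pos: [0.5013, -0.0389, 0.0247]
eef_rot: [0.705, -0.705, 0.052, -0.05]
wrist_force: [-7.7, 0.5, 6.7]
opening: 0.995
time_s: 13.22
eef_pos: [0.5013, -0.0389, 0.0247]
eef_rot: [0.705, -0.705, 0.052, -0.05]
wrist_force: [-11.1, 1.2, 9.7]
opening: 0.997
```

```bash
python3 -m pendant '[-0.003,0.0004,0,0,0,0,0.085,-0.01,0.0014,0,0,0,0,0.085,-0.01,0.0014,0,0,0,0,0.085,0,0,0.04,0,0,0,0.085,0,0,0.05,0,0,0,0.05,0,0,0.04,0,0,0,0.0,0,0,0,0,0,0,0,0,0,0,0,0,0,0]';python3 -m pendant '[0.0043,-0.0131,0,0,0,-10,0,0.0043,-0.0131,0,0,0,-10,0,0.0043,-0.0131,0,0,0,-10,0,0.0043,-0.0131,0,0,0,-10,0,0.0043,-0.0131,0,0,0,-10,0,0.0043,-0.0131,0,0,0,-10,0,0.0043,-0.0131,0,0,0,-10,0,0.0043,-0.0131,0,0,0,-10,0,0.0043,-0.0131,0,0,0,-10,0,0,0,0,0,0,0,0,0,0,0,0,0,0,0]'
python3 - <<'E'
from h import *
o=ctrl.get_obs();im=ctrl.camera("wrist");cv2.imwrite("pics/wrist9.png",im[:,:,::-1])
import pickle;pickle.dump(o,open('o9.pkl','wb'))
im=ctrl.camera("side");cv2.imwrite("pics/side9.png",cv2.resize(im[130:330,220:420,::-1],None,fx=3,fy=3,interpolation=cv2.INTER_CUBIC))
E
```

```text
time_s: 14.22
eef_pos: [0.479, -0.0357, 0.154]
eef_rot: [0.705, -0.705, 0.051, -0.051]
wrist_force: [0.4, -0.3, -0.8]
opening: 0.135
time_s: 15.6
eef_pos: [0.5175, -0.1531, 0.1534]
eef_rot: [0.463, -0.464, 0.535, -0.533]
wrist_force: [0.1, -0.3, 0.5]
opening: 0.003
```

View pics/wrist9.png

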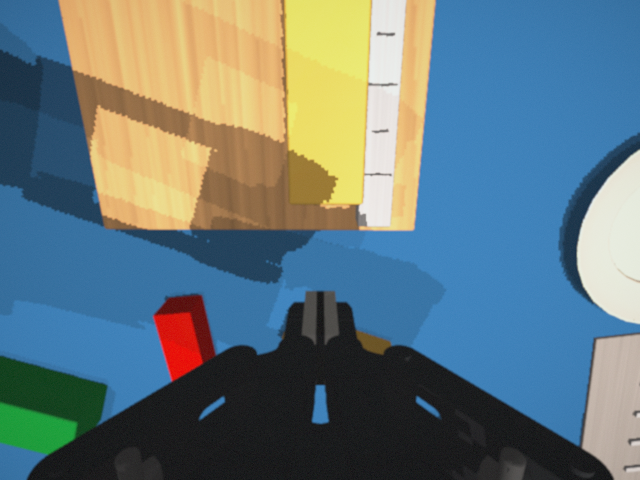

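View pics/side9.png

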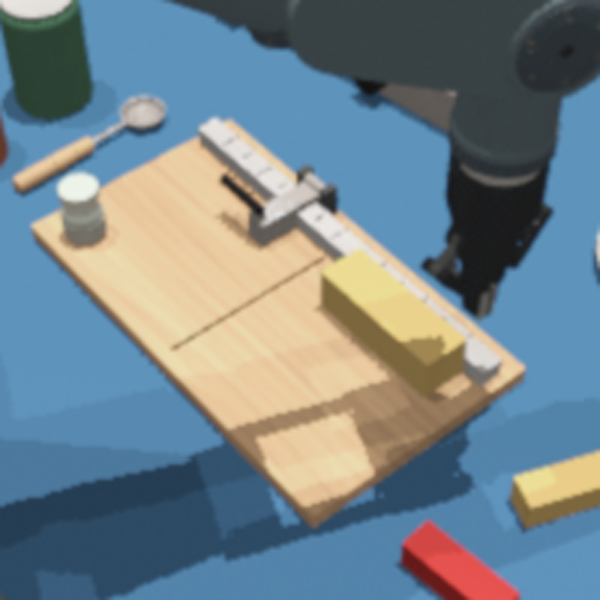

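```bash
python3 - <<'E'
from h import *
import pickle
o=pickle.load(open('o9.pkl','rb')); c=cam('wrist',o)
th=np.deg2rad(81.69-90);ex=np.array([np.cos(th),np.sin(th)]);ey=np.array([-np.sin(th),np.cos(th)])
b0=np.array([.4989,.0763])
def f(n,p,z):
    w=toplane(c,p,z)[0]; d=w[:2]-b0; print(n,np.round(w,4),np.round([d@ex,d@ey],4))
f('ch end near',(289,202),.07);f('ch end far',(361,203),.07);f('near top img',(286,0),.07);f('far',(371,0),.07)
f('fence',(388,228),.042);f('bd',(414,230),.02);f('fence front low',(357,228),.02)
d=o['eef_pos'][:2]-b0;print('tcp',d@ex,d@ey); print(o['q'])
E
```

```text
ch end near [ 0.5009 -0.1193  0.07  ] [ 0.0303 -0.1933]
ch end far [ 0.5483 -0.1266  0.07  ] [ 0.0782 -0.1937]
near top img [ 0.5185 -0.0056  0.07  ] [ 0.0312 -0.0783]
far [ 0.5655 -0.0123  0.07  ] [ 0.0787 -0.078 ]
fence [ 0.5692 -0.1555  0.042 ] [ 0.103  -0.2192]
bd [ 0.594  -0.1673  0.02  ] [ 0.1293 -0.2273]
fence front low [ 0.5471 -0.1591  0.02  ] [ 0.0817 -0.2259]
tcp 0.05156705184640876 -0.2242566925611027
[-5.07708861e-01  1.88686797e-01  1.76505741e+00  1.83428550e-04
  1.19045599e+00 -3.66796091e-01]
```

```bash
python3 -m pendant '[0.0034,-0.0005,-0.04,0,0,0.4,0, 0,0,-0.04,0,0,0,0, 0,0,-0.028,0,0,0,0, 0,0,0,0,0,0,0, 0.0012,0.0079,0,0,0,0,0, 0.0012,0.0079,0,0,0,0,0, 0.0006,0.004,0,0,0,0,0]';python3 -m pendant '[0.0007,0.005,0,0,0,0,0, 0.0007,0.005,0,0,0,0,0, 0.0007,0.005,0,0,0,0,0, 0.0007,0.005,0,0,0,0,0, 0.0007,0.005,0,0,0,0,0, 0.0007,0.005,0,0,0,0,0, 0.0007,0.005,0,0,0,0,0, 0.0007,0.005,0,0,0,0,0, 0,0,0,0,0,0,0]'
python3 - <<'E'
from h import *
o=ctrl.get_obs();im=ctrl.camera("wrist");cv2.imwrite("pics/wrist10.png",im[:,:,::-1])
E
```

```text
time_s: 16.58
eef_pos: [0.5257, -0.1343, 0.048]
eef_rot: [-0.465, 0.465, -0.532, 0.534]
wrist_force: [-0.9, -4.1, 3.5]
opening: 0.001
time_s: 17.7
eef_pos: [0.5314, -0.0951, 0.0478]
eef_rot: [-0.465, 0.464, -0.532, 0.534]
wrist_force: [-0.0, -3.1, 2.6]
opening: 0.004
```

View pics/wrist10.png

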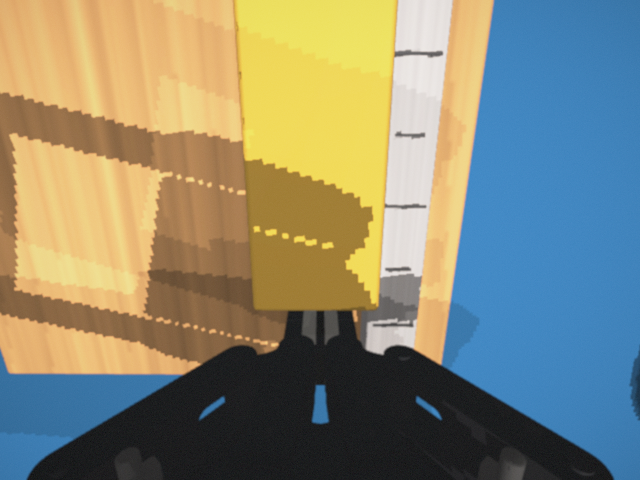

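```bash
python3 -m pendant '[0.0007,0.005,0,0,0,0,0, 0.0007,0.005,0,0,0,0,0, 0.0007,0.005,0,0,0,0,0, 0.0007,0.005,0,0,0,0,0, 0.0007,0.005,0,0,0,0,0, 0.0007,0.005,0,0,0,0,0, 0.0007,0.005,0,0,0,0,0, 0.0007,0.005,0,0,0,0,0, 0.0004,0.003,0,0,0,0,0, 0.0003,0.002,0,0,0,0,0]'
python3 -m pendant '[0.0003,0.002,0,0,0,0,0]'
```

```text
time_s: 19.0
eef_pos: [0.5373, -0.0503, 0.0474]
eef_rot: [-0.465, 0.465, -0.532, 0.534]
wrist_force: [-0.5, -4.9, 3.7]
opening: -0.002
time_s: 19.12
eef_pos: [0.5376, -0.0483, 0.0474]
eef_rot: [-0.465, 0.465, -0.532, 0.534]
wrist_force: [-0.5, -5.2, 3.4]
opening: 0.0
```

```bash
python3 -m pendant '[0.0002,0.001,0,0,0,0,0]';python3 -m pendant '[0.0002,0.001,0,0,0,0,0]'
```

```text
time_s: 19.25
eef_pos: [0.5378, -0.0473, 0.0474]
eef_rot: [-0.465, 0.465, -0.532, 0.534]
wrist_force: [-1.2, -5.1, 4.0]
opening: -0.002
time_s: 19.38
eef_pos: [0.538, -0.0464, 0.0474]
eef_rot: [-0.465, 0.465, -0.532, 0.534]
wrist_force: [-0.8, -5.0, 4.0]
opening: 0.001
```

```bash
python3 -m pendant '[0.0001,0.001,0,0,0,0,0]';python3 -m pendant '[0.0002,0.001,0,0,0,0,0]';python3 -m pendant '[0.0001,0.001,0,0,0,0,0]'
```

```text
time_s: 19.5
eef_pos: [0.5382, -0.0454, 0.0474]
eef_rot: [-0.465, 0.465, -0.532, 0.534]
wrist_force: [-0.9, -6.1, 4.2]
opening: 0.004
time_s: 19.62
eef_pos: [0.5383, -0.0444, 0.0473]
eef_rot: [-0.465, 0.465, -0.532, 0.534]
wrist_force: [-0.9, -5.2, 4.4]
opening: -0.0
time_s: 19.75
eef_pos: [0.5385, -0.0434, 0.0474]
eef_rot: [-0.465, 0.465, -0.532, 0.534]
wrist_force: [-0.6, -4.0, 4.7]
opening: 0.0
```

```bash
python3 -m pendant '[0.0001,0.0007,0,0,0,0,0]';python3 -m pendant '[0.0001,0.0007,0,0,0,0,0]';python3 -m pendant '[0.0001,0.0007,0,0,0,0,0]'
```

```text
time_s: 19.88
eef_pos: [0.5385, -0.0427, 0.0474]
eef_rot: [-0.465, 0.465, -0.532, 0.534]
wrist_force: [-0.8, -4.8, 4.7]
opening: -0.004
time_s: 20.0
eef_pos: [0.5386, -0.042, 0.0474]
eef_rot: [-0.465, 0.465, -0.532, 0.534]
wrist_force: [-1.2, -5.4, 4.5]
opening: 0.001
time_s: 20.12
eef_pos: [0.5387, -0.0413, 0.0474]
eef_rot: [-0.465, 0.465, -0.532, 0.534]
wrist_force: [0.0, -6.0, 4.0]
opening: 0.001
```

```bash
python3 -m pendant '[0.0001,0.0005,0,0,0,0,0]';python3 -m pendant '[0.0001,0.0005,0,0,0,0,0]';python3 -m pendant '[0.0001,0.0005,0,0,0,0,0]';python3 -m pendant '[0.0001,0.0005,0,0,0,0,0]'
```

```text
time_s: 20.25
eef_pos: [0.5388, -0.0409, 0.0474]
eef_rot: [-0.464, 0.465, -0.532, 0.534]
wrist_force: [-2.6, -5.6, 4.6]
opening: -0.0
time_s: 20.38
eef_pos: [0.5388, -0.0408, 0.0474]
eef_rot: [-0.464, 0.465, -0.532, 0.534]
wrist_force: [-2.6, -8.5, 3.3]
opening: -0.0
time_s: 20.5
eef_pos: [0.5388, -0.0408, 0.0474]
eef_rot: [-0.464, 0.465, -0.532, 0.534]
wrist_force: [-2.8, -11.3, 4.3]
opening: -0.004
time_s: 20.62
eef_pos: [0.5388, -0.0408, 0.0474]
eef_rot: [-0.464, 0.465, -0.532, 0.534]
wrist_force: [-3.3, -13.1, 4.8]
opening: 0.002
```

```bash
python3 -m pendant '[0,0.0002,0,0,0,0,0,0,0,0,0,0,0,0,0,0,0,0,0,0,0,0,0,0,0,0,0,0,0,0,0,0,0,0,0]'
python3 - <<'E'
from h import *
im=ctrl.camera("wrist");cv2.imwrite("pics/wrist11.png",im[:,:,::-1]);im=ctrl.camera("side");cv2.imwrite("pics/side11.png",cv2.resize(im[130:330,220:420,::-1],None,fx=3,fy=3,interpolation=cv2.INTER_CUBIC))
print(ctrl.get_obs()['wrist_force'])
E
python3 -m pendant '[0,0,0,0,0,0,0,0,0,0,0,0,0,0,0,0,0,0,0,0,0,0,0,0,0,0,0,0]'
```

```text
time_s: 21.25
eef_pos: [0.5389, -0.0408, 0.0474]
eef_rot: [-0.464, 0.465, -0.532, 0.534]
wrist_force: [-3.2, -12.6, 5.1]
opening: 0.002
[ -3.28477441 -12.16802796   5.75919937]
time_s: 21.85
eef_pos: [0.5388, -0.0408, 0.0474]
eef_rot: [-0.464, 0.465, -0.532, 0.534]
wrist_force: [-3.6, -12.3, 5.3]
opening: -0.001
```

View pics/wrist11.png

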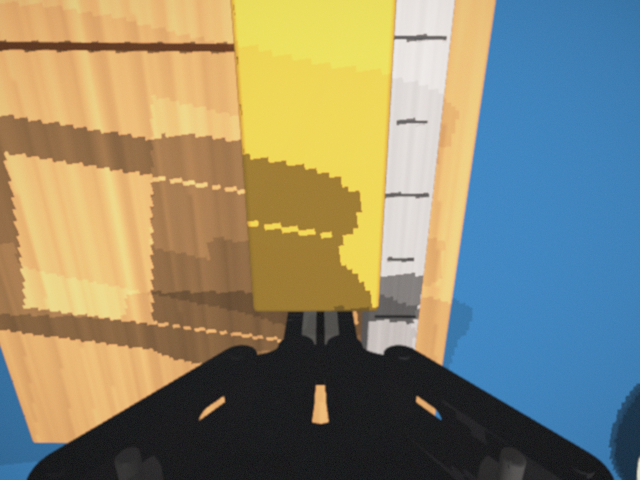

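View pics/side11.png

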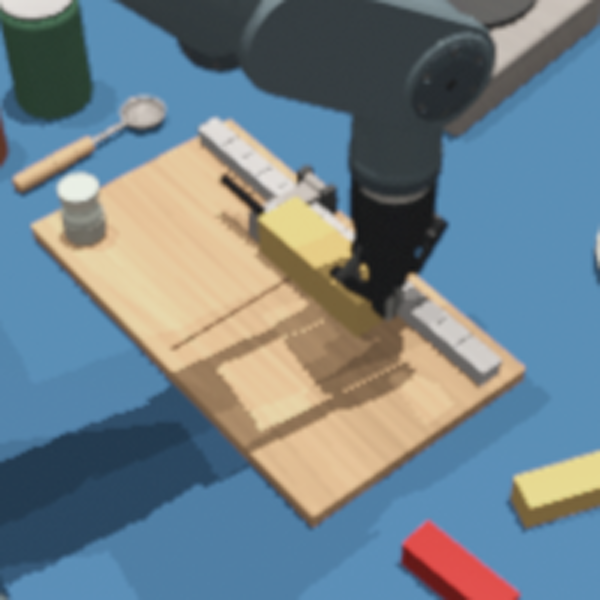

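```bash
python3 -m pendant '[-0.0001,-0.001,0,0,0,0,0,-0.0004,-0.003,0,0,0,0,0,-0.0014,-0.0099,0,0,0,0,0,-0.0014,-0.0099,0,0,0,0,0,0,0,0.04,0,0,0,0,0,0,0.05,0,0,0,0,0,0,0.05,0,0,0,0.04,0,0,0,0,0,0,0.04,0,0,0,0,0,0,0.04]'
python3 - <<'E'
from h import *
import pickle
o=ctrl.get_obs();im=ctrl.camera("wrist");cv2.imwrite("pics/wrist12.png",im[:,:,::-1]);pickle.dump(o,open('o12.pkl','wb'))
E
```

```text
time_s: 22.98
eef_pos: [0.5348, -0.0622, 0.1862]
eef_rot: [0.464, -0.465, 0.533, -0.533]
wrist_force: [-1.0, 0.3, 0.5]
opening: 0.468
```

View pics/wrist12.png

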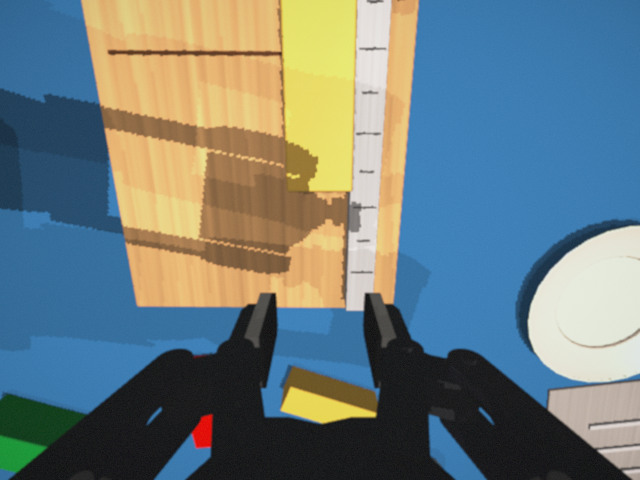

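```bash
python3 - <<'E'
from h import *
import pickle
o=pickle.load(open('o12.pkl','rb')); c=cam('wrist',o)
im=cv2.imread('pics/wrist12.png')
cv2.imwrite('pics/w12c.png',cv2.resize(im[0:320,260:420],None,fx=4,fy=1.87,interpolation=cv2.INTER_CUBIC))
th=np.deg2rad(81.69-90);ex=np.array([np.cos(th),np.sin(th)]);ey=np.array([-np.sin(th),np.cos(th)])
b0=np.array([.4989,.0763])
def f(n,p,z):
    w=toplane(c,p,z)[0]; d=w[:2]-b0; print(n,np.round([d@ex,d@ey],4))
f('ch end near',(289,191),.07);f('ch end far',(352,191),.07);f('near top',(281,0),.07);f('far top',(357.5,0),.07)
f('fence low near',(346,310),.042)
E
```

```text
ch end near [ 0.0315 -0.0998]
ch end far [ 0.0789 -0.0993]
near top [0.0287 0.0234]
far top [0.0777 0.0239]
fence low near [ 0.0803 -0.2171]
```

View pics/w12c.png

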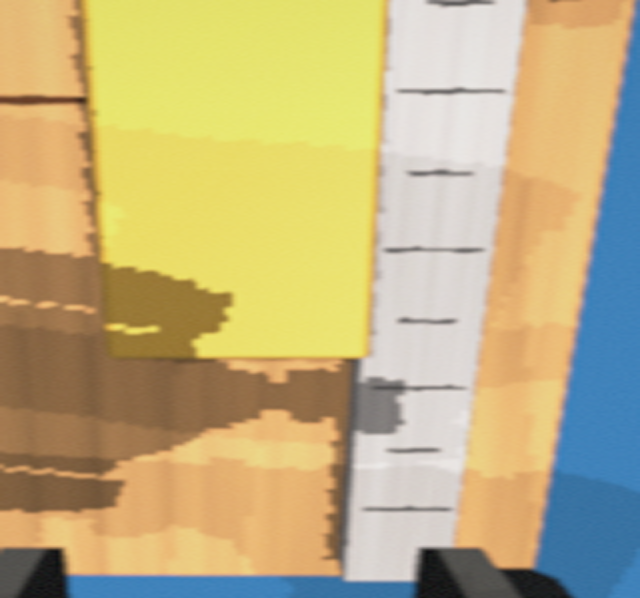

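```bash
python3 -m pendant '[0.003,0.03,0,0,0,0,0.04,0.004,0.03,0,0,0,0,0.04,0.003,0.02,0,0,0,0,0.04,0,0,0,0,0,0,0.04,0,0,0,0,0,0,0.04]'
python3 - <<'E'
from h import *
import pickle
o=ctrl.get_obs();im=ctrl.camera("wrist")[:,:,::-1];cv2.imwrite("pics/wrist13.png",im);pickle.dump(o,open('o13.pkl','wb'))
cv2.imwrite('pics/w13c.png',cv2.resize(im[0:330,230:430],None,fx=4,fy=1.81,interpolation=cv2.INTER_CUBIC))
E
```

```text
time_s: 23.65
eef_pos: [0.5445, 0.0176, 0.1854]
eef_rot: [0.464, -0.465, 0.534, -0.533]
wrist_force: [0.7, -0.4, -0.3]
opening: 0.464
```

View pics/w13c.png

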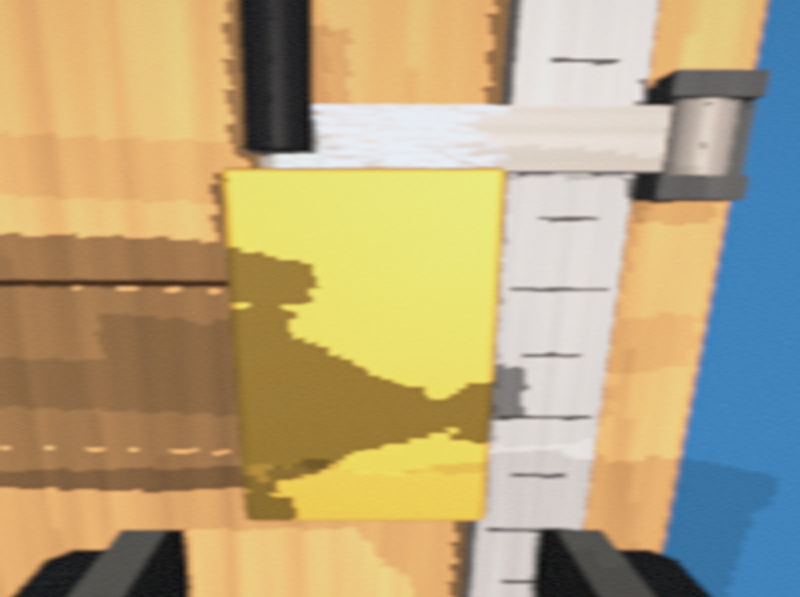

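```bash
python3 - <<'E'
from h import *
import pickle
o=pickle.load(open('o13.pkl','rb')); c=cam('wrist',o)
th=np.deg2rad(81.69-90);ex=np.array([np.cos(th),np.sin(th)]);ey=np.array([-np.sin(th),np.cos(th)])
b0=np.array([.4989,.0763])
def f(n,p,z):
    w=toplane(c,(230+p[0]/4,p[1]/1.81),z)[0]; d=w[:2]-b0; print(n,np.round([d@ex,d@ey],4))
f('front far',(503,170),.07);f('tail far',(485,519),.07);f('front near',(224,170),.07);f('tail near',(246,519),.07)
f('fence up',(517,0),.042);f('fence up2',(511,100),.042);f('fence low',(470,585),.042)
f('leaf face',(560,172),.056)
f('hinge/bar end',(278,152),.066)
E
```

```text
front far [0.0767 0.0485]
tail far [ 0.0793 -0.0984]
front near [0.0287 0.0481]
tail near [ 0.03   -0.0989]
fence up [0.0792 0.1121]
fence up2 [0.0797 0.0771]
fence low [ 0.08   -0.1506]
leaf face [0.0884 0.049 ]
hinge/bar end [0.0378 0.0549]
```

The close crop shows the cheese end on the stop, at row 170 in the crop. The cheese is turned about 0.7°, which leaves a gap of 1 to 2 mm at the fence near the stop. I'll press it flat with spread fingers, then gauge it again while the stop is still down.

```bash
python3 -m pendant '[-0.0077,0.0041,0,0,0,10,0.085,-0.0077,0.0041,0,0,0,10,0.085,-0.0077,0.0041,0,0,0,10,0.085,-0.0077,0.0041,0,0,0,10,0.085,-0.0077,0.0041,0,0,0,10,0.085,-0.0077,0.0041,0,0,0,10,0.085,-0.0077,0.0041,0,0,0,10,0.085,-0.0077,0.0041,0,0,0,10,0.085,-0.0077,0.0041,0,0,0,10,0.085,0,0,0,0,0,0,0.085,0,0,0,0,0,0,0.085]'; python3 - <<'E'
from h import *
import pickle
o=ctrl.get_obs();im=ctrl.camera("wrist")[:,:,::-1];cv2.imwrite("pics/wrist14.png",im);pickle.dump(o,open('o14.pkl','wb'))
Rt=R.from_quat(np.array(o['eef_rot'])[[1,2,3,0]]).as_matrix();print(o['eef_pos'],np.degrees(np.arctan2(Rt[1,2],Rt[0,2])))
E
```

```text
time_s: 25.08
eef_pos: [0.4762, 0.0543, 0.1867]
eef_rot: [-0.705, 0.705, -0.05, 0.05]
wrist_force: [0.5, 0.4, -0.4]
opening: 0.998
[0.47623844 0.05429726 0.18671708] 81.9045784056857
```

View pics/wrist14.png

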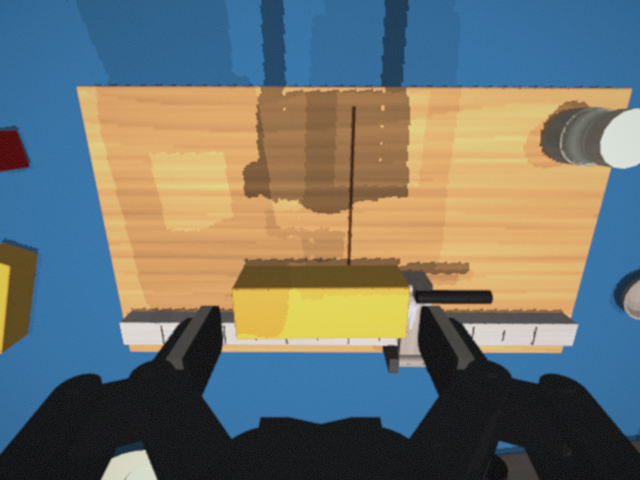

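```bash
python3 -m pendant '[0,0,-0.05,0,0,-0.2,0.085,0,0,-0.05,0,0,0,0.085,0,0,-0.04,0,0,0,0.085,0,0,-0.022,0,0,0,0.085,0,0,0,0,0,0,0.085,0.0099,-0.0014,0,0,0,0,0.085,0.0099,-0.0014,0,0,0,0,0.085,0.0059,-0.0009,0,0,0,0,0.085,0.004,-0.0006,0,0,0,0,0.085,0.003,-0.0004,0,0,0,0,0.085,0,0,0,0,0,0,0.085]'
python3 -m pendant '[0.0015,-0.0002,0,0,0,0,0.085]';python3 -m pendant '[0.001,-0.0001,0,0,0,0,0.085]'
```

```text
time_s: 26.5
eef_pos: [0.5087, 0.0502, 0.0247]
eef_rot: [0.705, -0.705, 0.05, -0.05]
wrist_force: [-0.8, 0.4, -0.2]
opening: 0.994
time_s: 26.62
eef_pos: [0.5098, 0.05, 0.0246]
eef_rot: [0.705, -0.705, 0.05, -0.05]
wrist_force: [1.4, 0.9, 0.3]
opening: 0.994
time_s: 26.75
eef_pos: [0.5111, 0.0499, 0.0247]
eef_rot: [0.705, -0.705, 0.05, -0.05]
wrist_force: [-0.3, -0.1, -0.3]
opening: 0.997
```

```bash
python3 -m pendant '[0.001,-0.0001,0,0,0,0,0.085]';python3 -m pendant '[0.001,-0.0001,0,0,0,0,0.085]';python3 -m pendant '[0.001,-0.0001,0,0,0,0,0.085]'
```

```text
time_s: 26.88
eef_pos: [0.5121, 0.0498, 0.0247]
eef_rot: [0.705, -0.705, 0.05, -0.05]
wrist_force: [-0.3, 0.7, -0.4]
opening: 0.998
time_s: 27.0
eef_pos: [0.5128, 0.0498, 0.0246]
eef_rot: [-0.705, 0.705, -0.05, 0.049]
wrist_force: [-3.3, 0.4, 2.7]
opening: 0.994
time_s: 27.12
eef_pos: [0.5132, 0.0498, 0.0245]
eef_rot: [0.705, -0.705, 0.05, -0.049]
wrist_force: [-2.7, 1.0, 3.5]
opening: 0.997
```

```bash
python3 -m pendant '[0.001,-0.0001,0,0,0,0,0.085]';python3 -m pendant '[0.001,-0.0001,0,0,0,0,0.085]';python3 -m pendant '[0,0,0,0,0,0,0.085]'
```

```text
time_s: 27.25
eef_pos: [0.514, 0.0498, 0.0244]
eef_rot: [0.705, -0.705, 0.051, -0.049]
wrist_force: [-7.4, 1.5, 6.8]
opening: 0.991
time_s: 27.38
eef_pos: [0.514, 0.0498, 0.0243]
eef_rot: [0.705, -0.705, 0.052, -0.048]
wrist_force: [-11.6, 1.6, 8.0]
opening: 1.0
time_s: 27.5
eef_pos: [0.514, 0.0498, 0.0243]
eef_rot: [0.705, -0.705, 0.052, -0.048]
wrist_force: [-10.1, 1.2, 8.2]
opening: 1.001
```

```bash
python3 -m pendant '[-0.005,0.0006,0,0,0,0,0.085,-0.01,0.0014,0,0,0,0,0.085,-0.01,0.0014,0,0,0,0,0.085,0,0,0.05,0,0,0,0.085,0,0,0.05,0,0,0,0.05,0,0,0.03,0,0,0,0.0,0,0,0,0,0,0,0,0,0,0,0,0,0,0]';python3 -m pendant '[0.0042,-0.0131,0,0,0,-10,0,0.0042,-0.0131,0,0,0,-10,0,0.0042,-0.0131,0,0,0,-10,0,0.0042,-0.0131,0,0,0,-10,0,0.0042,-0.0131,0,0,0,-10,0,0.0042,-0.0131,0,0,0,-10,0,0.0042,-0.0131,0,0,0,-10,0,0.0042,-0.0131,0,0,0,-10,0,0.0042,-0.0131,0,0,0,-10,0,0,0,0,0,0,0,0,0,0,0,0,0,0,0]'
python3 - <<'E'
from h import *
import pickle
o=ctrl.get_obs();im=ctrl.camera("wrist")[:,:,::-1];cv2.imwrite("pics/wrist15.png",im);pickle.dump(o,open('o15.pkl','wb'))
cv2.imwrite('pics/w15c.png',cv2.resize(im[0:330,230:430],None,fx=4,fy=1.81,interpolation=cv2.INTER_CUBIC))
Rt=R.from_quat(np.array(o['eef_rot'])[[1,2,3,0]]).as_matrix();print(np.degrees(np.arctan2(Rt[1,2],Rt[0,2])))
d=o['eef_pos'][:2]-np.array([.4989,.0763]);print(d@[.9895,-.1445],d@[.1445,.9895])
E
```

```text
time_s: 28.5
eef_pos: [0.4902, 0.0529, 0.1538]
eef_rot: [0.705, -0.705, 0.05, -0.049]
wrist_force: [0.0, 0.7, -0.4]
opening: 0.14
time_s: 29.88
eef_pos: [0.528, -0.0645, 0.1535]
eef_rot: [0.464, -0.465, 0.534, -0.532]
wrist_force: [-0.6, -0.3, -0.4]
opening: 0.002
-7.880031327368075
0.04918666531240017 -0.13512734005245206
```

View pics/w15c.png

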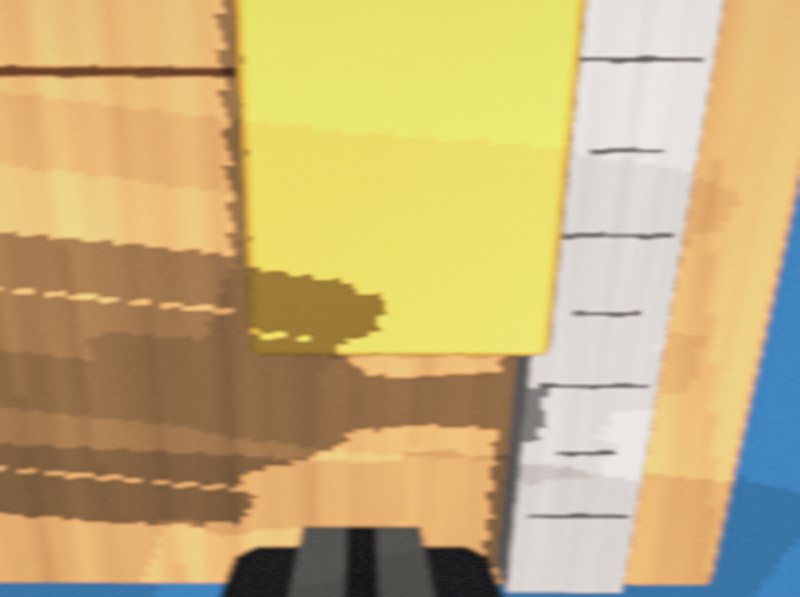

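```bash
python3 -m pendant '[0,0,-0.04,0,0,-0.4,0, 0,0,-0.04,0,0,0,0, 0,0,-0.026,0,0,0,0, 0,0,0,0,0,0,0, 0.0012,0.0079,0,0,0,0,0, 0.0009,0.0059,0,0,0,0,0, 0.0006,0.004,0,0,0,0,0,0.0004,0.003,0,0,0,0,0,0,0,0,0,0,0,0]';python3 -m pendant '[0.0002,0.001,0,0,0,0,0]';python3 -m pendant '[0.0001,0.001,0,0,0,0,0]'
```

```text
time_s: 31.05
eef_pos: [0.5321, -0.0441, 0.0489]
eef_rot: [-0.462, 0.462, -0.535, 0.536]
wrist_force: [0.2, 0.2, -0.9]
opening: 0.002
time_s: 31.18
eef_pos: [0.5322, -0.0434, 0.0487]
eef_rot: [-0.462, 0.462, -0.536, 0.536]
wrist_force: [-0.5, -0.1, -0.5]
opening: -0.004
time_s: 31.3
eef_pos: [0.5323, -0.0424, 0.0486]
eef_rot: [0.462, -0.462, 0.536, -0.536]
wrist_force: [-0.6, 0.4, 0.7]
opening: 0.002
```

```bash
python3 -m pendant '[0.0001,0.001,0,0,0,0,0]';python3 -m pendant '[0.0002,0.001,0,0,0,0,0]';python3 -m pendant '[0.0001,0.0007,0,0,0,0,0]';python3 -m pendant '[0.0001,0.0005,0,0,0,0,0]'
```

```text
time_s: 31.42
eef_pos: [0.5324, -0.0414, 0.0486]
eef_rot: [0.462, -0.462, 0.536, -0.536]
wrist_force: [0.2, 0.2, 0.4]
opening: -0.001
time_s: 31.55
eef_pos: [0.5326, -0.0403, 0.0487]
eef_rot: [0.462, -0.462, 0.536, -0.536]
wrist_force: [-1.0, 0.6, -0.3]
opening: 0.0
time_s: 31.68
eef_pos: [0.5327, -0.0399, 0.0487]
eef_rot: [-0.462, 0.462, -0.535, 0.536]
wrist_force: [-1.4, -2.1, -0.2]
opening: 0.001
time_s: 31.8
eef_pos: [0.5327, -0.0398, 0.0487]
eef_rot: [-0.461, 0.462, -0.535, 0.536]
wrist_force: [-2.6, -6.2, -0.7]
opening: 0.002
```

```bash
python3 -m pendant '[-0.0001,0.0005,0,0,0,0,0]';python3 -m pendant '[-0.0001,0.0003,0,0,0,0,0,0,0,0,0,0,0,0]'
```

```text
time_s: 31.92
eef_pos: [0.5326, -0.0397, 0.0487]
eef_rot: [-0.461, 0.462, -0.535, 0.536]
wrist_force: [-1.9, -8.1, 0.5]
opening: 0.002
time_s: 32.17
eef_pos: [0.5324, -0.0397, 0.0487]
eef_rot: [-0.461, 0.462, -0.535, 0.536]
wrist_force: [-2.3, -7.6, -0.7]
opening: -0.0
```

```bash
python3 -m pendant '[0,0.0005,0,0,0,0,0,0,0,0,0,0,0,0]';python3 -m pendant '[0,0,0,0,0,0,0,0,0,0,0,0,0,0,0,0,0,0,0,0,0,0,0,0,0,0,0,0,0,0,0,0,0,0,0,0,0,0,0,0,0,0,0,0,0,0,0,0,0]';python3 -m pendant '[0,0,0,0,0,0,0,0,0,0,0,0,0,0]'
python3 -m pendant '[-0.0001,-0.001,0,0,0,0,0,-0.0004,-0.003,0,0,0,0,0,-0.0014,-0.0099,0,0,0,0,0,-0.0014,-0.0099,0,0,0,0,0,0,0,0.05,0,0,0,0,0,0,0.05,0,0,0,0,0,0,0.038,0,0,0,0.04]'
python3 -m pendant '[0.003,0.03,0,0,0,0,0.04,0.006,0.03,0,0,0,0,0.04,0.006,0.023,0,0,0,0,0.04,0,0,0,0,0,0,0.04,0,0,0,0,0,0,0.04]'
python3 - <<'E'
from h import *
import pickle
o=ctrl.get_obs();im=ctrl.camera("wrist")[:,:,::-1];cv2.imwrite("pics/wrist16.png",im);pickle.dump(o,open('o16.pkl','wb'))
cv2.imwrite('pics/w16c.png',cv2.resize(im[0:330,230:430],None,fx=4,fy=1.81,interpolation=cv2.INTER_CUBIC))
E
```

```text
time_s: 32.42
eef_pos: [0.5324, -0.0397, 0.0487]
eef_rot: [-0.461, 0.463, -0.535, 0.536]
wrist_force: [-2.1, -9.6, -0.8]
opening: 0.006
time_s: 33.3
eef_pos: [0.5324, -0.0396, 0.0487]
eef_rot: [-0.461, 0.463, -0.535, 0.536]
wrist_force: [-2.3, -8.8, -0.8]
opening: -0.003
time_s: 33.55
eef_pos: [0.5324, -0.0397, 0.0487]
eef_rot: [-0.461, 0.463, -0.535, 0.536]
wrist_force: [-3.2, -9.5, -0.3]
opening: -0.001
time_s: 34.42
eef_pos: [0.5298, -0.0624, 0.189]
eef_rot: [-0.462, 0.461, -0.535, 0.536]
wrist_force: [0.3, 0.5, 0.6]
opening: 0.204
time_s: 35.05
eef_pos: [0.5442, 0.0207, 0.1866]
eef_rot: [-0.462, 0.462, -0.536, 0.536]
wrist_force: [-0.7, -0.0, -0.9]
opening: 0.468
```

View pics/w16c.png

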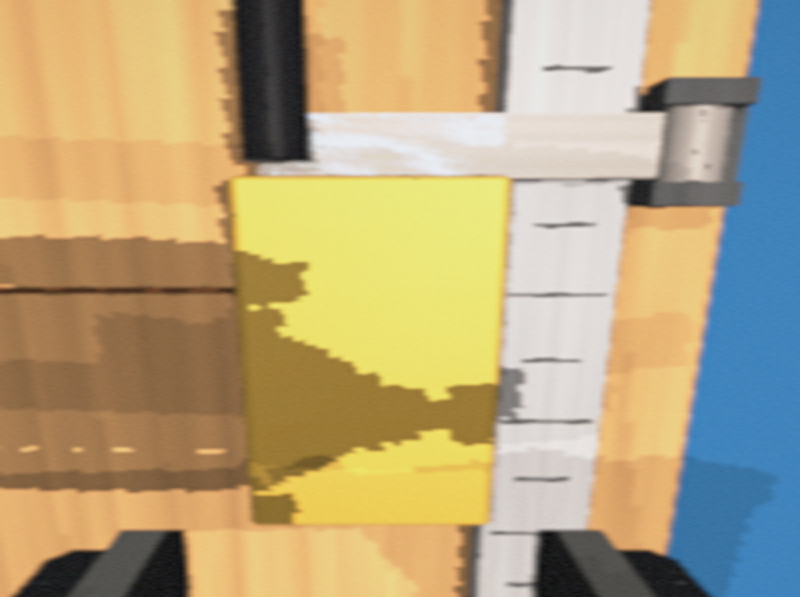

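```bash
python3 - <<'E'
from h import *
import pickle
o=pickle.load(open('o16.pkl','rb')); c=cam('wrist',o)
th=np.deg2rad(81.69-90);ex=np.array([np.cos(th),np.sin(th)]);ey=np.array([-np.sin(th),np.cos(th)])
b0=np.array([.4989,.0763])
def f(n,p,z):
    w=toplane(c,(230+p[0]/4,p[1]/1.81),z)[0]; d=w[:2]-b0; print(n,np.round([d@ex,d@ey],4))
f('front far',(510,178),.07);f('tail far',(489,523),.07);f('front near',(232,178),.07);f('tail near',(252,523),.07)
f('fence up',(509,0),.042);f('fence up2',(504,105),.042);f('fence low',(474,590),.042)
Rt=R.from_quat(np.array(o['eef_rot'])[[1,2,3,0]]).as_matrix();print(np.degrees(np.arctan2(Rt[1,2],Rt[0,2])))
f('bar', (274,10),.066);f('bar', (278,155),.066)
E
```

```text
front far [0.0787 0.0485]
tail far [ 0.0793 -0.0983]
front near [0.0304 0.0486]
tail near [ 0.0301 -0.0983]
fence up [0.0792 0.1151]
fence up2 [0.0795 0.0781]
fence low [ 0.0797 -0.1517]
-8.46699607192245
bar [0.0386 0.1051]
bar [0.0383 0.057 ]
```

Now the cheese is flat: its far edge reads x 0.0787 and 0.0793 against the fence at 0.0795, with its end on the stop. Next I'll grasp the handle and flip the stop up.

```bash
python3 -m pendant '[0.0016,0.0365,0,0,0,0.2,0.04,0.0016,0.037,0,0,0,0,0.04,0.0016,0.037,0,0,0,0,0.04,0.0017,0.037,0,0,0,0,0.04,0,0,0,0,0,0,0.04,0,0,-0.04,0,0,0,0.04,0,0,-0.03,0,0,0,0.04,0,0,0,0,0,0,0.04]'
python3 - <<'E'
from h import *
o=ctrl.get_obs();im=ctrl.camera("wrist")[:,:,::-1];cv2.imwrite("pics/wrist17.png",im)
E
```

```text
time_s: 36.1
eef_pos: [0.5488, 0.1671, 0.1141]
eef_rot: [0.46, -0.464, 0.536, -0.534]
wrist_force: [-0.2, -0.0, 1.1]
opening: 0.467
```

View pics/wrist17.png

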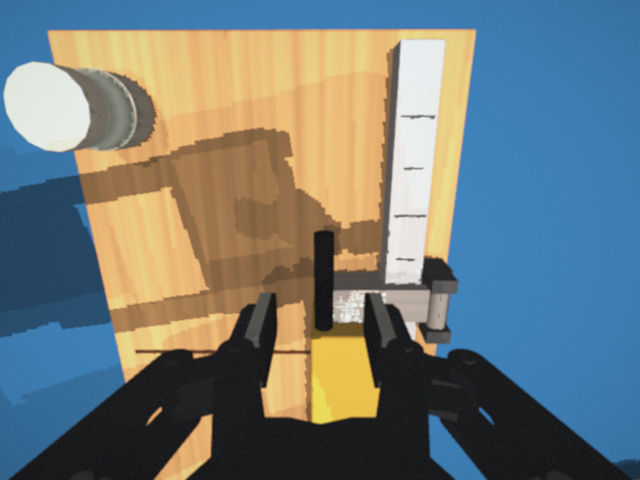

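```bash
python3 -m pendant '[0.002,0.001,-0.03,0,0,0,0.04,0,0,-0.028,0,0,0,0.04,0,0,-0.01,0,0,0,0.04,0,0,0,0,0,0,0.04]'; python3 -m pendant '[0,0,0,0,0,0,0.01,0,0,0,0,0,0,0.01,0,0,0,0,0,0,0.01]'
```

```text
time_s: 36.65
eef_pos: [0.5534, 0.1695, 0.0495]
eef_rot: [-0.463, 0.462, -0.535, 0.535]
wrist_force: [0.1, 0.5, 0.6]
opening: 0.472
time_s: 37.02
eef_pos: [0.5512, 0.1703, 0.0495]
eef_rot: [0.462, -0.464, 0.535, -0.534]
wrist_force: [-7.8, 1.3, 7.5]
opening: 0.129
```

```bash
python3 arc.py 169.6 140 4;python3 arc.py 140 100 4;python3 arc.py 100 69.3 4
```

```text
[[0.0024, -0.0004, 0.0097], [0.0036, -0.0005, 0.0093], [0.0048, -0.0007, 0.0087], [0.0058, -0.0009, 0.008]]
[[0.0094, -0.0014, 0.0095], [0.0109, -0.0016, 0.0077], [0.0121, -0.0018, 0.0057], [0.0129, -0.0019, 0.0035]]
[[0.0102, -0.0015, 0.0011], [0.0102, -0.0015, -0.0003], [0.0101, -0.0015, -0.0017], [0.0098, -0.0014, -0.003]]
```

```bash
python3 -m pendant '[0.0012,-0.0003,0.0097,0,0,0,0.01,0.0032,-0.0005,0.0093,0,0,0,0.01,0.0048,-0.0007,0.0087,0,0,0,0.01,0.0058,-0.0009,0.008,0,0,0,0.01,0,0,0,0,0,0,0.01]'
python3 - <<'E'
from h import *
im=ctrl.camera("side");cv2.imwrite("pics/side18.png",cv2.resize(im[130:330,220:420,::-1],None,fx=3,fy=3,interpolation=cv2.INTER_CUBIC))
E
```

```text
time_s: 37.65
eef_pos: [0.5661, 0.1681, 0.0857]
eef_rot: [0.462, -0.464, 0.536, -0.533]
wrist_force: [-12.3, 3.1, 8.9]
opening: 0.125
```

View pics/side18.png

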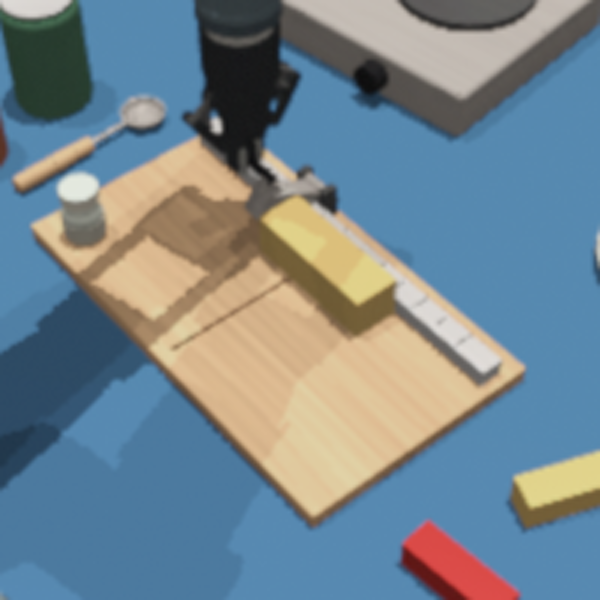

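```bash
python3 -m pendant '[0.0076,-0.0011,0.0105,0,0,0,0.01,0.0109,-0.0016,0.0082,0,0,0,0.01,0.0121,-0.0018,0.0057,0,0,0,0.01,0,0,0,0,0,0,0.01]'
python3 -m pendant '[0.0129,-0.0019,0.0035,0,0,0,0.01,0.0102,-0.0015,0.0011,0,0,0,0.01,0,0,0,0,0,0,0.01]'
```

```text
time_s: 38.2
eef_pos: [0.6002, 0.1632, 0.1125]
eef_rot: [-0.464, 0.462, -0.534, 0.535]
wrist_force: [-7.2, 0.3, 12.2]
opening: 0.122
time_s: 38.58
eef_pos: [0.624, 0.1597, 0.1163]
eef_rot: [-0.464, 0.461, -0.534, 0.536]
wrist_force: [0.2, 0.8, 5.4]
opening: 0.127
```

```bash
python3 -m pendant '[0.0102,-0.0015,-0.0001,0,0,0,0.01,0.0101,-0.0015,-0.0015,0,0,0,0.01,0,0,0,0,0,0,0.01]'
python3 -m pendant '[0.0049,-0.0007,-0.0014,0,0,0,0.01,0,0,0,0,0,0,0.01]'
```

```text
time_s: 38.95
eef_pos: [0.6438, 0.1568, 0.1136]
eef_rot: [-0.464, 0.461, -0.534, 0.536]
wrist_force: [1.4, 3.5, 3.9]
opening: 0.12
time_s: 39.2
eef_pos: [0.6481, 0.1561, 0.1122]
eef_rot: [-0.464, 0.462, -0.534, 0.535]
wrist_force: [-0.3, 2.5, 4.6]
opening: 0.126
```

```bash
python3 -m pendant '[0.003,-0.0004,-0.001,0,0,0,0.01,0,0,0,0,0,0,0.01]';python3 -m pendant '[0.002,-0.0003,-0.0007,0,0,0,0.01,0,0,0,0,0,0,0.01]';python3 -m pendant '[0.0015,-0.0002,-0.0005,0,0,0,0.01,0,0,0,0,0,0,0.01]'
```

```text
time_s: 39.45
eef_pos: [0.6507, 0.1558, 0.1111]
eef_rot: [-0.464, 0.462, -0.534, 0.535]
wrist_force: [-0.9, 2.4, 5.2]
opening: 0.125
time_s: 39.7
eef_pos: [0.6525, 0.1555, 0.1105]
eef_rot: [-0.463, 0.462, -0.534, 0.535]
wrist_force: [-1.6, 2.7, 6.8]
opening: 0.126
time_s: 39.95
eef_pos: [0.6534, 0.1554, 0.1099]
eef_rot: [-0.463, 0.462, -0.534, 0.535]
wrist_force: [-4.4, 2.8, 8.2]
opening: 0.122
```

```bash
python3 -m pendant '[0.0015,-0.0002,-0.0005,0,0,0,0.01,0,0,0,0,0,0,0.01]';python3 -m pendant '[0.001,-0.0001,-0.0003,0,0,0,0.01,0,0,0,0,0,0,0.01]'
```

```text
time_s: 40.2
eef_pos: [0.6536, 0.1554, 0.1098]
eef_rot: [0.462, -0.463, 0.535, -0.534]
wrist_force: [-11.1, 2.4, 14.4]
opening: 0.121
time_s: 40.45
eef_pos: [0.6536, 0.1554, 0.1097]
eef_rot: [0.462, -0.464, 0.535, -0.534]
wrist_force: [-16.4, 2.6, 18.1]
opening: 0.124
```

```bash
python3 -m pendant '[-0.001,0.0001,0.0015,0,0,0,0.01,0,0,0,0,0,0,0.02,0,0,0,0,0,0,0.035,0,0,0,0,0,0,0.035,0,0,0.03,0,0,0,0.035,0,0,0.04,0,0,0,0.035,0,0,0.04,0,0,0,0.035,0,0,0,0,0,0,0.035]'
python3 - <<'E'
from h import *
import pickle
o=ctrl.get_obs();im=ctrl.camera("wrist")[:,:,::-1];cv2.imwrite("pics/wrist19.png",im);pickle.dump(o,open('o19.pkl','wb'))
im=ctrl.camera("side");cv2.imwrite("pics/side19.png",cv2.resize(im[130:330,220:420,::-1],None,fx=3,fy=3,interpolation=cv2.INTER_CUBIC))
E
```

```text
time_s: 41.45
eef_pos: [0.6574, 0.1547, 0.2237]
eef_rot: [-0.465, 0.46, -0.533, 0.537]
wrist_force: [-0.1, -0.0, -0.8]
opening: 0.408
```

View pics/wrist19.png

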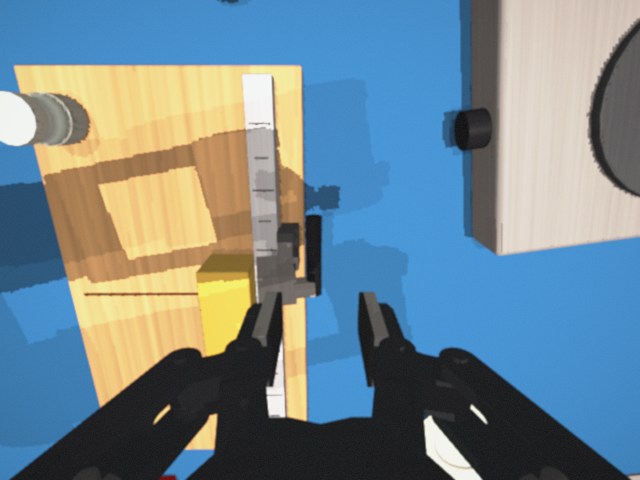

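View pics/side19.png

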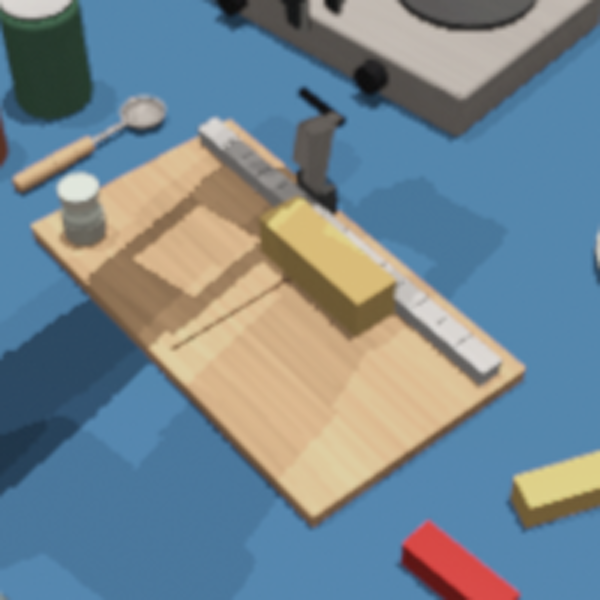

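```bash
python3 - <<'E'
from h import *
import pickle
o=pickle.load(open('o19.pkl','rb')); c=cam('wrist',o)
th=np.deg2rad(81.69-90);ex=np.array([np.cos(th),np.sin(th)]);ey=np.array([-np.sin(th),np.cos(th)])
b0=np.array([.4989,.0763])
def f(n,p,z):
    w=toplane(c,p,z)[0]; d=w[:2]-b0; print(n,np.round([d@ex,d@ey],4))
f('bar',(314,215),.124);f('bar',(313,294),.124);f('bar',(314,250),.124);
f('cheese +y near top',(198,274),.07);f('+y far top',(253,274),.07)
f('fence',(243,75),.042);f('bd',(15,67),.02);f('bd',(302,67),.02)
E
```

```text
bar [0.1417 0.1185]
bar [0.1407 0.0551]
bar [0.1416 0.0916]
cheese +y near top [0.0329 0.0479]
+y far top [0.0841 0.0479]
fence [0.0808 0.2203]
bd [-0.1279  0.2289]
bd [0.1303 0.2297]
```

```bash
python3 -m pendant '[-0.022,-0.027,0,0,0,0,0.035,-0.022,-0.027,0,0,0,0,0.035,-0.022,-0.027,0,0,0,0,0.035,-0.022,-0.027,-0.015,0,0,0,0.035,-0.022,-0.027,-0.02,0,0,0,0.035,0,0,0,0,0,0,0.035,0,0,0,0,0,0,0.035]'
python3 - <<'E'
from h import *
o=ctrl.get_obs();im=ctrl.camera("wrist")[:,:,::-1]
import pickle;pickle.dump(o,open('o20.pkl','wb'))
cv2.imwrite('pics/w20c.png',cv2.resize(im[0:330,230:430],None,fx=4,fy=1.81,interpolation=cv2.INTER_CUBIC))
E
```

```text
time_s: 42.42
eef_pos: [0.5447, 0.0199, 0.1833]
eef_rot: [0.462, -0.463, 0.535, -0.535]
wrist_force: [0.2, 0.9, 0.9]
opening: 0.409
```

View pics/w20c.png

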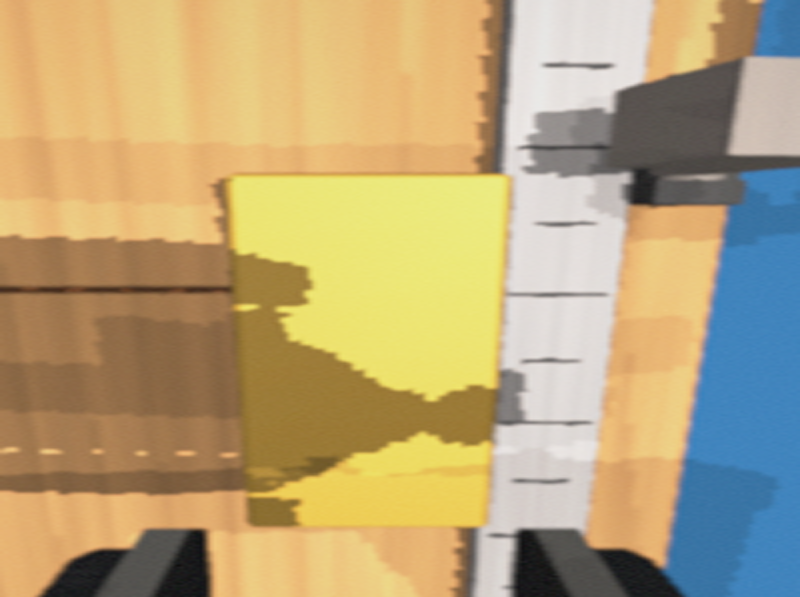

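```bash
python3 - <<'E'
from h import *
import pickle
o=pickle.load(open('o20.pkl','rb')); c=cam('wrist',o)
th=np.deg2rad(81.69-90);ex=np.array([np.cos(th),np.sin(th)]);ey=np.array([-np.sin(th),np.cos(th)])
b0=np.array([.4989,.0763])
def f(n,p,z):
    w=toplane(c,(230+p[0]/4,p[1]/1.81),z)[0]; d=w[:2]-b0; print(n,np.round([d@ex,d@ey],4))
f('front far',(511,176),.07);f('tail far',(488,525),.07);f('front near',(230,176),.07);f('tail near',(249,525),.07)
f('fence up2',(506,105),.042);f('fence low',(473,590),.042)
E
```

```text
front far [0.0788 0.0485]
tail far [ 0.0794 -0.0981]
front near [0.0306 0.0484]
tail near [ 0.0304 -0.0983]
fence up2 [0.0797 0.0772]
fence low [ 0.0799 -0.15  ]
```

The cheese hasn't moved: every edge is within 0.3 mm of the gauged position. The stop is at its rest and the arm is clear, so I'm handing in.

```bash
python3 -c "
from bench import ctrl
print(ctrl.hand_in())"
```

```text
the job is handed in; nothing more can be done
None
```

The job is handed in at about 42 s: the cheese was gauged against the stop, the stop is back up, and the cheese lies where it was gauged.

- **Stop down:** I gripped the handle and swung the stop down until it hit firmly (about 16 N). The picture showed it lying on the fence.
- **Cheese gauged:** I pressed the large yellow bar against the fence with spread fingers (about 11 N). I then slid it onto the stop and held it there for about 1.4 s at about 13 N at the wrist, of which about 5 N was sliding friction.
- **Correction:** a check then showed the cheese turned about 0.7°, with a 1–2 mm gap at the fence near the stop. With the stop still down I pressed it flat again and re-gauged it at about 9–10 N for over 1 s.
- **Stop up:** I swung it back until it bore on its rest. The handle measured 141 mm along the board's x axis, as expected for fully up.

**Last checks:** the cheese edges are within about 0.3 mm of where they were after the second gauging, and parallel to the fence within the measuring error. I never touched the bystanders or the look-alikes, and those in view looked unmoved, but I did not measure them. My cameras read the cheese about 2–3 mm short in length and width, so treat its absolute position as good to about 1–2 mm. I saw no other disagreements.

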